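# Level the casting mould and shake the terrazzo chips into it

## Robot

A 6-joint arm with a two-finger parallel gripper is mounted at the origin on the work surface. World frame = base frame: x ahead of the robot, y to its left, z up, the work surface at z = 0. Lengths are in m, angles in rad, forces in N, time in s.
With the tool pointing down it reaches from about 0.275 to 0.75 m from the base axis. Payload 10.2 kg.
Tool frame: the origin (TCP) lies midway between the tips of the shut fingers; the grasp point (between the pads) lies 19 mm behind it; z points along the fingers, y is the direction in which the jaws open and shut (so a half turn about z gives the same grasp; the last joint's range is limited). The gripper opens to 88 mm and grips with 3 to 60 N. Pads are 18 mm wide; open, the fingers measure 123 mm over their backs; the gripper's body (75 mm by 187 mm) begins 45 mm behind the grasp point.
Start: joints at [-1.569, 0.313, 1.498, -0, 1.331, -0.223], TCP at [0.117, -0.512, 0.218] pointing down, gripper open.
Joint ranges: [-2.94, 2.94], [-0.97, 2.17], [0.19, 2.56], [-1.23, 4.37], [0.02, 3.11], [-2.88, 2.88]. Speed limits (rad/s): [2.39, 2.39, 3.01, 3.14, 3.14, 3.14].

## Interface

Orientations are given as [roll, pitch, yaw] about the fixed x, y, z axes, in that order (R = Rz(yaw) Ry(pitch) Rx(roll)).
In Python, from cell import robot, solve_ik, vision gives the robot as it stands. Calls block until the motion is done:
- robot.movep(position, orientation): joint-space move of the TCP to a pose.
- robot.move_l(position, frame=None, speed=0.15, stop_force=None): straight line of the TCP; frame=None keeps the orientation; speed is the mean speed in m/s. With stop_force (N) it stops when the force on the tool has changed by that much, and returns True; else False.
- robot.goto_joints(angles): joint-space move.
- robot.command_gripper(opening): finger opening in m; the grip force is fixed at half the most; returns when the fingers have stopped.
- robot.wait(seconds).
- solve_ik(position, orientation): joint angles nearest the present ones, or None.
- robot.observe(): the state.
- vision.camera(name): name is "side" or "top" or "wrist"; returns the picture (420x560x3 uint8, red, green, blue); there is no depth.
- vision.calibration(name): a dict with "fx", "fy", "cx", "cy" (pixels), "origin" and "attitude" of the camera in the world; the wrist camera has in their place "T_tool_cam" (4x4, takes a point from camera to tool coordinates, whose origin is the TCP and whose axes are the flange's). Camera axes: x right, y down, z forward; pixel columns grow to the right and rows downward; lengths in m; the calibration is good to about 2 mm. The wrist camera is an equidistant fisheye: a pixel r from the principal point sees the ray r / f radians off the axis. A picture is of the moment at which its call begins: read the wrist's pose just before it. calibration takes no time and is no camera call.
A pose or a line that the arm cannot do raises robot.Unreachable and nothing moves.
- robot.finish_job(): hands the job in, once; it reports no verdict.
The state is a dict: "t": time; "joint_positions": joint angles; "qvel": joint speeds; "effort": joint torques, N m; "tcp_pos": TCP position; "tcp_rot": TCP orientation; "wrist_force": force on the tool from outside, world axes, zero at the start; "ft_torque": the same for the moment, N m; "finger_gap": finger opening in m.
Only numpy, scipy, OpenCV 4.12 (cv2) and the standard library are available. Lean on these libraries where they do the work, as an engineer would, in place of code of your own. Each camera call takes 0.05 s, during which the arm holds its last target.

## Task

Get the coaster mould ready for casting: clear the yellow-handled float and the blue-handled scraper lying beside the hinged table into the white tool tray, and push the wooden wedge under the table's low edge until the mould sits level. Then shake all the chips out of the steel shaker evenly over the mould, so that each of its four cells gets some and none lies on a rib or on another chip, and stand the shaker back upright on its cork pad. Put back any chip that strays, see that the mould is still level at the end, and leave the other things on the bench alone.

Things in the scene. Friction and masses are not known exactly. Their poses are not given: they have to be found in the camera images.
- platen (a joint): Hinge of the levelling table's plate, rad: 0 is level, negative means its free edge hangs low. It starts on its stops at -0.0715 and can rise to 0.06. The plate is aluminium, 212 mm from hinge to free edge, 200 mm wide, 12 mm thick, 0.8 kg with the mould; it sinks by its own weight if nothing holds it up.
- stand: Fixed steel frame of the levelling table, 5 mm rails at y = +-93 mm. Origin: on the bench under the mould's centre. Its +x points from the plate's free edge (x = -100 mm, underside 5 mm above the bench at the start, 20 mm when level) to the hinge (x = 112 mm, z = 26 mm). The wedge goes in along +x on the bench, at y = 0; the way between the rails is free.
- mould (a point): Centre of the floor of the teal mould clipped on the plate, 36 mm above the bench when level. x towards the hinge, y along it, z out of the plate. The mould is 190 mm square, with 6 mm walls and a 6 mm rib along each of x = 0 and y = 0, all 14 mm high above the floor, leaving four open cells 86 mm square, centred at x, y = +-46 mm.
- wedge: Pale wooden wedge, 150 mm long, 46 mm wide, 3 mm thick at the tip (+x end) rising evenly to 30 mm at the butt (-x end); 0.09 kg. Origin: centre of its underside. A red line across the slope, 96 mm from the tip, lies at the plate's edge when the plate is level. It stays by friction where it is left.
- shaker: Steel shaker, an open-topped chute 118 mm long, 46 wide, 37 high, 3 mm floor and walls, dark wooden bar handle across its top; 0.22 kg. Origin: centre of its underside, 4 mm ahead of the handle; the open mouth, 40 mm wide, faces its -x. The chips lie loose inside: level they stay; tipped mouth-down 20 to 35 degrees in short shakes they slide out a few at a time.
- shaker_grip (a point): Middle of the shaker's handle bar, 89 mm above its underside. The bar runs along the shaker's y, 58 mm long, 14 mm thick along x and 26 mm high, its ends carried by two uprights 46 mm apart inside.
- shaker_mouth (a point): Middle of the lip of the shaker's mouth, 67 mm ahead (-x) of the handle bar, at floor level.
- pad: Round cork pad, 130 mm across and 4 mm thick, fixed, the shaker's place. Origin under its centre.
- float: Small hand float: a steel sole 110 (x) by 60 (y) by 5 mm with a yellow handle bar above it, 90 mm long along x, 20 mm wide, from 20 to 42 mm high; 0.16 kg. Origin: centre of its underside. It lies on the bench in front of the plate's low edge, where the wedge has to go.
- scraper: Scraper: a blue handle 88 mm long (x from -74 to 14 mm), 22 mm wide, 22 mm high, lying on the bench, and a thin steel blade 50 mm wide reaching to x = 78 mm; 0.11 kg. Origin: underside, under the middle of its length, z up.
- tool_tray: White tool tray, fixed, 184 (x) by 150 (y) by 22 mm high outside, 4 mm walls and floor, open on top. Origin under its centre.
- chip0: A chunky chip of coloured stone or glass, about 16 by 15 by 14 mm, 12 g; origin at its centre. Seven to nine chips are there, in the shaker at the start; None if absent.
- chip1: A chunky chip of coloured stone or glass, about 16 by 15 by 14 mm, 12 g; origin at its centre. Seven to nine chips are there, in the shaker at the start; None if absent.
- chip2: A chunky chip of coloured stone or glass, about 16 by 15 by 14 mm, 12 g; origin at its centre. Seven to nine chips are there, in the shaker at the start; None if absent.
- chip3: A chunky chip of coloured stone or glass, about 16 by 15 by 14 mm, 12 g; origin at its centre. Seven to nine chips are there, in the shaker at the start; None if absent.
- chip4: A chunky chip of coloured stone or glass, about 16 by 15 by 14 mm, 12 g; origin at its centre. Seven to nine chips are there, in the shaker at the start; None if absent.
- chip5: A chunky chip of coloured stone or glass, about 16 by 15 by 14 mm, 12 g; origin at its centre. Seven to nine chips are there, in the shaker at the start; None if absent.
- chip6: A chunky chip of coloured stone or glass, about 16 by 15 by 14 mm, 12 g; origin at its centre. Seven to nine chips are there, in the shaker at the start; None if absent.
- chip7: A chunky chip of coloured stone or glass, about 16 by 15 by 14 mm, 12 g; origin at its centre. Seven to nine chips are there, in the shaker at the start; None if absent.
- chip8: A chunky chip of coloured stone or glass, about 16 by 15 by 14 mm, 12 g; origin at its centre. Seven to nine chips are there, in the shaker at the start; None if absent.
- pliers: Bystander: red-handled pliers, not to be disturbed. Origin at its underside.
- snips: Bystander: green-handled tin snips, not to be disturbed. Origin at its underside.
- tape: Bystander: orange and black tape measure, not to be disturbed. Origin at its underside.
- cup: Bystander: white cup, not to be disturbed. Origin at its underside.

How it is judged:
By the outcome, as a careful person would: the job done as asked, in the order asked, and still so for the second after the job is handed in, with the robot touching nothing.
Of chip0, chip1, chip2, chip3, chip4, chip5, chip6, chip7, chip8 only 7 to 9 are there at a start; the rules pass over those that are not, and their reading is None.
At some moment in a run one of wedge, float, scraper may be knocked a few centimetres aside while the robot is not near it.
It also fails if it takes over 192 s, if anything falls off the work surface, if the arm or the gripper's body presses on something with over 40 N, if the wrist force passes 120 N, or if a joint passes its speed limit or range.

## Working session

There is one attempt and no reset: what is moved stays moved. The work goes in short steps, each a Python script; the robot and the scene stay as the last script left them, time stands still between calls to the robot, and variables do not carry over. Pictures are saved under pics/ and viewed, and the job is handed in when it is done.

```bash
ls; mkdir -p pics; python3 - <<'E'
from cell import robot, solve_ik, vision
import cv2
for n in ("side","top","wrist"):
    im=vision.camera(n); cv2.imwrite(f"pics/a_{n}.png",im[:,:,::-1]); print(n,vision.calibration(n))
o=robot.observe(); print(o)
E
```

```text
pics
side {'fx': 510.78837782218557, 'fy': 510.78837782218557, 'cx': 283.8578168299004, 'cy': 211.98171492557177, 'origin': array([ 0.49720961, -1.04369253,  0.69726346]), 'attitude': array([-2.09482432e+00, -1.15302862e-03, -8.79704692e-02])}
top {'fx': 468.80229900888776, 'fy': 468.80229900888776, 'cx': 282.33722955914425, 'cy': 211.97285715162394, 'origin': array([ 0.50871722, -0.03071273,  1.23012462]), 'attitude': array([-3.09704648,  0.02592987, -1.56638362])}
wrist {'fx': 325.19226210127806, 'fy': 325.19226210127806, 'cx': 282.00989493511287, 'cy': 209.43964573925334, 'T_tool_cam': array([[-5.81089239e-04, -9.57454189e-01, -2.88584717e-01,
         7.47927721e-02],
       [ 9.99999725e-01, -4.23329906e-04, -6.09076216e-04,
        -7.00647426e-04],
       [ 4.60996033e-04, -2.88584992e-01,  9.57454171e-01,
        -1.67393764e-01],
       [ 0.00000000e+00,  0.00000000e+00,  0.00000000e+00,
         1.00000000e+00]])}
{'t': 0.15, 'joint_positions': array([-1.56940757e+00,  3.13324482e-01,  1.49820894e+00, -1.98314974e-05,
        1.33099766e+00, -2.23401283e-01]), 'qvel': array([ 0.00107701, -0.0015968 , -0.00209638, -0.00050448,  0.00166235,
        0.00096027]), 'effort': array([ 2.88219686e-03, -4.02302992e+01, -2.52314544e+01,  6.95152860e-02,
        3.44387360e-02, -8.33158037e-05]), 'tcp_pos': array([ 0.11700542, -0.51160342,  0.21721119]), 'tcp_rot': array([-3.14067328e+00, -1.89125462e-04,  2.24794669e-01]), 'wrist_force': array([ 0.23561773, -0.2247047 , -0.89319802]), 'ft_torque': array([-0.00107402,  0.04618953, -0.07144555]), 'finger_gap': 0.08792524513028868}
```

View pics/a_top.png

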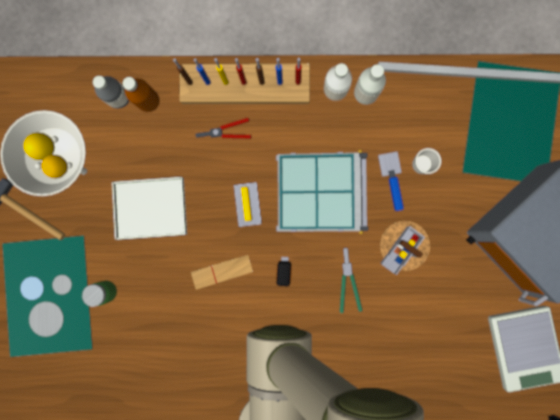

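View pics/a_side.png

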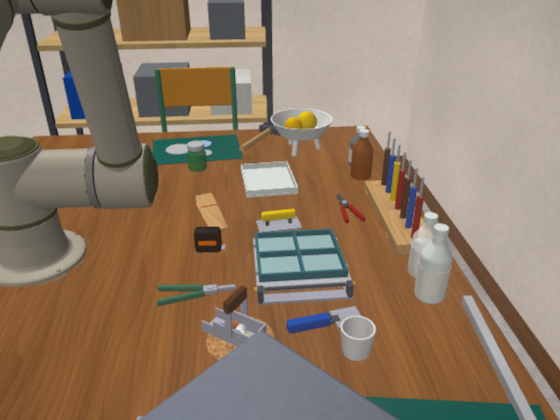

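View pics/a_wrist.png

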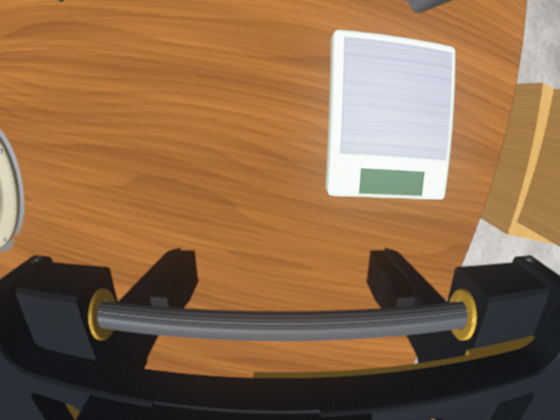

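```bash
cat > h.py <<'E'
import numpy as np, cv2
from scipy.spatial.transform import Rotation as R
from cell import robot, solve_ik, vision
def cam(n): 
    c=vision.calibration(n); return c
def ray(n,uv):
    c=cam(n); uv=np.atleast_2d(np.asarray(uv,float))
    d=np.c_[(uv[:,0]-c['cx'])/c['fx'],(uv[:,1]-c['cy'])/c['fy'],np.ones(len(uv))]
    M=R.from_euler('xyz',c['attitude']).as_matrix()
    return np.array(c['origin']),d@M.T
def toz(n,uv,z):
    o,d=ray(n,uv); s=(z-o[2])/d[:,2]; return o+s[:,None]*d
def proj(n,P):
    c=cam(n); M=R.from_euler('xyz',c['attitude']).as_matrix()
    q=(np.atleast_2d(P)-c['origin'])@M
    return np.c_[q[:,0]/q[:,2]*c['fx']+c['cx'],q[:,1]/q[:,2]*c['fy']+c['cy']]
def wtool():
    o=robot.observe(); T=np.eye(4); T[:3,:3]=R.from_euler('xyz',o['tcp_rot']).as_matrix(); T[:3,3]=o['tcp_pos']; return T
def wtoz(T,uv,z):
    c=cam('wrist'); W=T@np.array(c['T_tool_cam']); uv=np.atleast_2d(np.asarray(uv,float))
    p=np.c_[(uv[:,0]-c['cx'])/c['fx'],(uv[:,1]-c['cy'])/c['fy']]; th=np.linalg.norm(p,axis=1)
    d=np.c_[p/np.maximum(th,1e-9)[:,None]*np.sin(th)[:,None],np.cos(th)]@W[:3,:3].T
    s=(z-W[2,3])/d[:,2]; return W[:3,3]+s[:,None]*d
def wproj(T,P):
    c=cam('wrist'); W=T@np.array(c['T_tool_cam']); q=(np.atleast_2d(P)-W[:3,3])@W[:3,:3]
    th=np.arctan2(np.hypot(q[:,0],q[:,1]),q[:,2]); k=th/np.hypot(q[:,0],q[:,1])*c['fx']
    return np.c_[q[:,0]*k+c['cx'],q[:,1]*k+c['cy']]
def shot(n,name=None,crop=None,k=1):
    im=vision.camera(n)
    if name:
        j=im if crop is None else im[crop[1]:crop[3],crop[0]:crop[2]]
        cv2.imwrite(f'pics/{name}.png',cv2.resize(j,None,fx=k,fy=k,interpolation=cv2.INTER_CUBIC)[:,:,::-1])
    return im
def blobs(im,lo,hi,amin=15):
    h=cv2.cvtColor(im,cv2.COLOR_RGB2HSV); m=cv2.inRange(h,np.array(lo),np.array(hi))
    cs,_=cv2.findContours(m,cv2.RETR_EXTERNAL,cv2.CHAIN_APPROX_NONE)
    out=[]
    for c in cs:
        a=cv2.contourArea(c)
        if a>=amin: out.append((a,cv2.minAreaRect(c),c))
    return sorted(out,key=lambda t:-t[0])
E
python3 - <<'E'
from h import *
im=shot('top','b1',(100,100,460,320),2.2)
for nm,lo,hi in [('yellow',(22,150,120),(34,255,255)),('blue',(105,150,60),(125,255,255))]:
    for a,r,c in blobs(im,lo,hi)[:5]: print(nm,a,r)
print(toz('top',[[150,208],[317,192],[247,204],[222,272],[396,193],[405,247]],0.02))
E
```

```text
yellow 889.5 ((43.83528518676758, 155.64117431640625), (51.7379150390625, 23.862350463867188), 49.398704528808594)
yellow 197.5 ((245.8549041748047, 203.45742797851562), (33.59894943237305, 6.9898529052734375), 83.1572265625)
yellow 73.0 ((222.30001831054688, 74.0999984741211), (21.0190372467041, 6.708203315734863), 63.43495178222656)
yellow 35.5 ((402.7000427246094, 254.1000213623047), (6.708203315734863, 6.708203315734863), 26.56505012512207)
yellow 25.0 ((411.50006103515625, 243.0000457763672), (6.363960266113281, 4.949747085571289), 45.0)
blue 216.0 ((395.5549011230469, 193.08560180664062), (32.93498611450195, 7.780511856079102), 79.11447143554688)
blue 36.5 ((203.00001525878906, 75.00000762939453), (16.994115829467773, 3.577709197998047), 63.43495178222656)
blue 32.5 ((278.5, 74.5), (15.0, 3.0), 90.0)
[[ 0.57177407  0.34578478  0.02      ]
 [ 0.61450475 -0.08848373  0.02      ]
 [ 0.58292425  0.09261846  0.02      ]
 [ 0.40709084  0.15586646  0.02      ]
 [ 0.6123601  -0.29144661  0.02      ]
 [ 0.47384412 -0.31346381  0.02      ]]
```

View pics/b1.png

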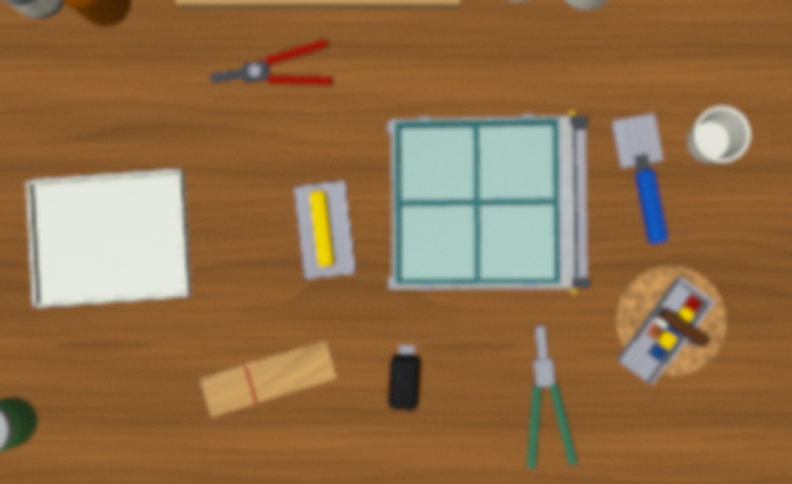

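```bash
cat >> h.py <<'E'
def rect_world(n,cnt,z):
    P=toz(n,cnt.reshape(-1,2),z)[:,:2]; P=(P*1000).astype(np.float32)
    (c,s,a)=cv2.minAreaRect(P); a=np.radians(a)
    if s[0]<s[1]: s=(s[1],s[0]); a+=np.pi/2
    a=(a+np.pi/2)%np.pi-np.pi/2
    return np.array(c)/1000,np.array(s)/1000,a   # centre, long/short, yaw of long axis (world)
def down(yaw): return [np.pi,0,(yaw+np.pi)%(2*np.pi)-np.pi]
E
python3 - <<'E'
from h import *
im=shot('top')
h=cv2.cvtColor(im,cv2.COLOR_RGB2HSV)
Y=[b for b in blobs(im,(22,150,120),(34,255,255)) if 60<b[1][0][1]>120 and 200<b[1][0][0]<300][0]
print('float',rect_world('top',Y[2],.042))
B=[b for b in blobs(im,(105,150,60),(125,255,255)) if b[1][0][1]>120 and b[1][0][0]<440][0]
print('scraper handle',rect_world('top',B[2],.022), toz('top',[[389,162]],0.002))
for b in blobs(im,(0,0,170),(180,60,255),300): 
    if b[1][0][0]<300: print('white',b[1],rect_world('top',b[2],.022))
for b in blobs(im,(80,30,60),(100,255,255),300): print('teal',b[1],rect_world('top',b[2],.045))
# wedge
for b in blobs(im,(12,60,150),(25,170,255),100)[:4]: print('wood',b[1],rect_world('top',b[2],.012))
E
```

```text
float (array([0.58303009, 0.09331488]), array([0.08575355, 0.01781051]), np.float64(0.12695225666331833))
scraper handle (array([ 0.61205017, -0.28985666]), array([0.08463514, 0.01991437]), np.float64(0.18198619762894008)) [[ 0.69531535 -0.27760734  0.002     ]]
white ((149.52774047851562, 207.7699737548828), (58.10272216796875, 67.27314758300781), 85.98582458496094) (array([0.5723999 , 0.34727081]), array([0.1770219 , 0.15141151]), np.float64(-1.4954338031160495))
white ((42.25, 152.75), (83.43859100341797, 85.55992126464844), 45.0) (array([0.71679034, 0.63346692]), array([0.22483911, 0.22418658]), np.float64(0.796879317172889))
white ((298.5, 210.0), (32.0, 31.0), 90.0) (array([ 0.56770709, -0.04075389]), array([0.08268055, 0.08000978]), np.float64(0.002259481524728768))
white ((298.5, 174.0), (32.0, 31.0), 90.0) (array([ 0.66094208, -0.04056562]), array([0.08311895, 0.08028219]), np.float64(0.004349740748352149))
white ((265.0, 365.0), (48.0, 26.0), 90.0) (array([0.1724821 , 0.04324652]), array([0.12056158, 0.06641577]), np.float64(0.007300327400193041))
white ((46.0, 318.5), (31.
[... 1081 characters left out ...]
28, 0.1054474 ]), array([0.34641974, 0.10180268]), np.float64(1.5678383537721459))
wood ((221.58718872070312, 271.1239013671875), (21.263742446899414, 62.35448455810547), 73.3007583618164) (array([0.40870294, 0.15825037]), array([0.16218755, 0.05505863]), np.float64(-1.2745302082994008))
wood ((405.72308349609375, 244.28460693359375), (51.658714294433594, 47.624244689941406), 37.87498474121094) (array([ 0.48074936, -0.31713403]), array([0.13167514, 0.12295889]), np.float64(0.910429714993088))
wood ((30.19231414794922, 217.4615020751953), (71.27898406982422, 5.547001838684082), 33.6900634765625) (array([0.54643433, 0.66653149]), array([0.1921017 , 0.01450318]), np.float64(0.9999956174570062))
```

```bash
cat >> h.py <<'E'
def go(p,yaw,hi=None):
    robot.movep(list(p),down(yaw))
def feas(p,yaws):
    q0=np.array(robot.observe()['joint_positions']); best=None
    for y in yaws:
        q=solve_ik(list(p),down(y))
        if q is None: continue
        d=np.abs(np.array(q)-q0).max()
        if best is None or d<best[0]: best=(d,y)
    return best
TR=np.array([.5724,.3473]); TRY=-1.4954
ts=np.array([np.cos(TRY+np.pi/2),np.sin(TRY+np.pi/2)]); tl=np.array([np.cos(TRY),np.sin(TRY)])
E
python3 - <<'E'
from h import *
p=np.array([.5830,.0933]); y=.127
print(feas([*p,.15],[y,y+np.pi]))
y1=feas([*p,.15],[y,y+np.pi])[1]
go([*p,.12],y1)
o=robot.observe(); print(o['t'],o['tcp_pos'],o['joint_positions'])
T=wtool(); shot('wrist','c1'); print(wproj(T,[[*p,.042]]))
robot.move_l([*p,.017],speed=.15)
robot.command_gripper(0.0); print(robot.observe()['finger_gap'])
robot.move_l([*p,.12],speed=.25)
o=robot.observe(); print(o['t'],o['wrist_force'],o['finger_gap'])
dst=TR-ts*.036
print(feas([*dst,.12],[TRY,TRY+np.pi]))
E
```

```text
(np.float64(1.5298376380756313), 3.268592653589793)
2.9667 [0.58315123 0.09255289 0.12008836] [-4.08068310e-02  5.42330699e-01  1.42119613e+00 -1.37661529e-04
  1.17788953e+00 -1.73720372e+00]
[[281.98402667 209.79382847]]
0.01911999524170618
5.4583 [ 0.23939561 -0.3801869  -1.65321316] 0.018800853420937767
(np.float64(1.0921071611537918), -1.4954)
```

View pics/c1.png

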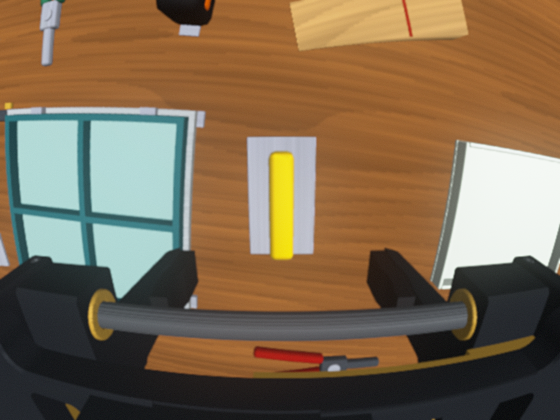

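```bash
python3 - <<'E'
from h import *
dst=TR-ts*.036; y=TRY
go([*dst,.12],y)
shot('wrist','c2')
hit=robot.move_l([*dst,.0215],speed=.15,stop_force=8); print(hit,robot.observe()['tcp_pos'])
robot.command_gripper(0.04)
robot.move_l([*dst,.12],speed=.25)
print(robot.observe()['t'])
sc=np.array([.6121,-.2899]); 
print(feas([*sc,.15],[.182,.182+np.pi]))
y=feas([*sc,.15],[.182,.182+np.pi])[1]
go([*sc,.14],y); robot.command_gripper(0.088)
T=wtool(); shot('wrist','c3'); print(wproj(T,[[*sc,.022]]),robot.observe()['t'],y)
shot('top','c4',(100,100,460,320),2.2)
E
```

```text
True [0.53539268 0.34337663 0.02023397]
8.2333
(np.float64(1.0023974283669703), 3.323592653589793)
[[281.13031874 197.06968405]] 11.4 3.323592653589793
```

View pics/c3.png

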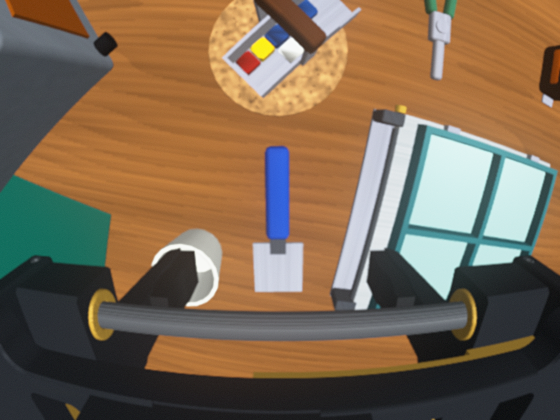

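View pics/c4.png

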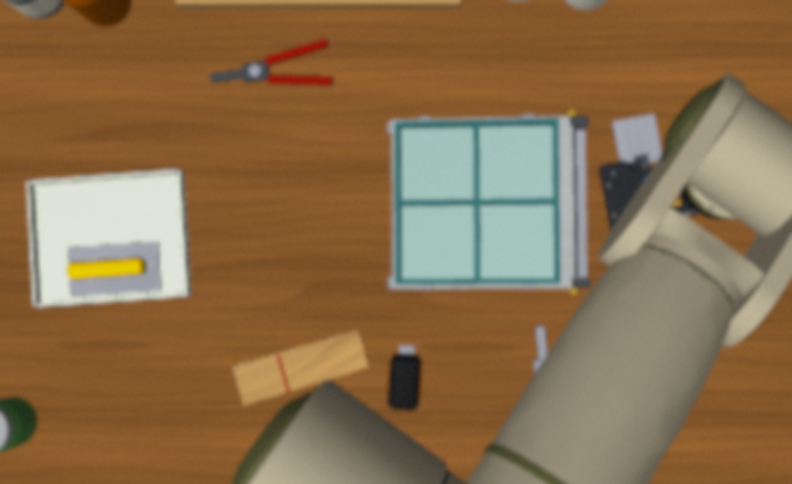

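```bash
python3 - <<'E'
from h import *
print(toz('top',[[427,162]],0.075), toz('top',[[427,160]],0.0),toz('side',[[357,355],[356,326]],0.0))
# rim contour of the cup from a_top, a_side
for n in('top','side'):
    im=cv2.imread(f'pics/a_{n}.png')[:,:,::-1].copy()
    for b in blobs(im,(0,0,150),(180,60,255),100):
        if (n=='top' and 405<b[1][0][0]<445 and 140<b[1][0][1]<180) or (n=='side' and 330<b[1][0][0]<380 and 310<b[1][0][1]<360):
            x=b[2].reshape(-1,2); print(n,b[0],x.min(0),x.max(0))
E
```

```text
[[ 0.68426802 -0.355864    0.075     ]] [[ 0.70093526 -0.37702404  0.        ]] [[ 0.69180172 -0.37683291  0.        ]
 [ 0.7060865  -0.30093403  0.        ]]
top 507.5 [414 148] [440 173]
side 1064.5 [330 306] [375 359]
```

```bash
python3 - <<'E'
from h import *
y=.182+np.pi; b=np.array([np.cos(.182),np.sin(.182)])
sc=np.array([.6121,-.2899])-.022*b+np.array([.0,.001])
im=shot('side'); B=blobs(im,(105,150,60),(125,255,255),40); print([x[1][0] for x in B[:3]])
robot.move_l([*sc,.10],speed=.2)
robot.move_l([*sc,.004],speed=.15,stop_force=15); print(robot.observe()['tcp_pos'])
robot.command_gripper(0); o=robot.observe();print(o['finger_gap'])
robot.move_l([*sc,.13],speed=.25); o=robot.observe();print(o['wrist_force'],o['finger_gap'],o['t'])
shot('wrist','d1')
for Y in (TRY,TRY+np.pi):
    bd=np.array([np.cos(Y+np.pi),np.sin(Y+np.pi)]); dst=TR+ts*.031-.054*bd
    print(Y,dst,feas([*dst,.13],[Y]))
E
```

```text
[(83.03904724121094, 85.04029846191406), (308.6538391113281, 322.26922607421875), (389.5199890136719, 173.36000061035156)]
[ 0.59122524 -0.29331564  0.00532744]
0.0006960782143396176
[-0.47629453 -0.00840514 -0.41259599] 0.0005932252271916964 14.6167
-1.4954 [0.60737948 0.29578848] None
1.646192653589793 [0.59924438 0.40348166] (np.float64(2.746148040790417), 1.646192653589793)
```

View pics/d1.png

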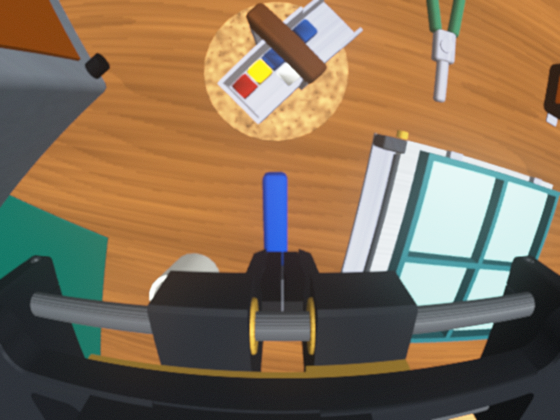

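```bash
python3 - <<'E'
from h import *
T=wtool(); print(T[:3,3]); print(wproj(T,[[.6121,-.2899,.022],[*T[:2,3],.022],[*T[:2,3],.0],T[:3,3]]))
im=shot('wrist'); B=blobs(im,(105,150,60),(125,255,255),40)[0]; print(B[1]); print(wtoz(T,[B[1][0]],.022))
x=B[2].reshape(-1,2); print(x.min(0),x.max(0), wtoz(T,[[276,173],[276,250]],.022))
shot('side','d2')
E
```

```text
[ 0.58967759 -0.29231376  0.12769741]
[[278.91919992 225.32370044]
 [280.76672003 200.93119613]
 [280.77883448 194.80189963]
 [280.68040083 250.06153872]]
((274.0, 219.0), (90.0, 22.0), 90.0)
[[ 0.60704247 -0.29523658  0.022     ]]
[263 174] [285 264] [[ 0.56613263 -0.30073827  0.022     ]
 [ 0.63620198 -0.28827682  0.022     ]]
```

View pics/d2.png

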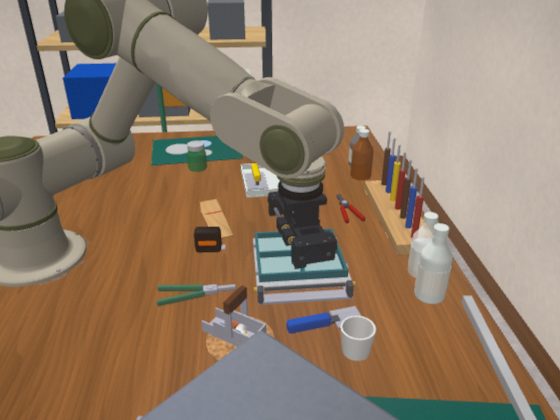

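```bash
python3 - <<'E'
from h import *
T=wtool(); print(proj('side',[T[:3,3],[.607,-.295,.022],T[:3,3]-[0,0,.1277]]))
print(robot.observe())
E
```

```text
[[297.73856373 274.23758815]
 [305.90112875 318.41082799]
 [296.78014099 326.53083779]]
{'t': 14.7667, 'joint_positions': array([-6.37858613e-01,  6.82475521e-01,  1.16249794e+00,  1.53256171e-06,
        1.30031376e+00, -2.39060696e+00]), 'qvel': array([ 0.00172528, -0.0030795 , -0.00970339, -0.00043931,  0.00337294,
        0.00011981]), 'effort': array([ 3.33677279e-02, -5.60833740e+01, -2.50507039e+01, -6.39108871e-02,
        4.37137065e-02,  2.80931708e-04]), 'tcp_pos': array([ 0.58977604, -0.29238901,  0.12775191]), 'tcp_rot': array([ 3.13889086e+00, -2.51993822e-03, -2.95963764e+00]), 'wrist_force': array([ 0.00697387, -0.11437214, -0.69048756]), 'ft_torque': array([ 0.07730905, -0.11345528,  0.02170498]), 'finger_gap': 0.0005811641945518097}
```

```bash
python3 - <<'E'
from h import *
im=cv2.imread('pics/d2.png')[160:380,220:420]; cv2.imwrite('pics/d3.png',cv2.resize(im,None,fx=2.7,fy=2.7,interpolation=cv2.INTER_CUBIC))
E
```

```text
(no output)
```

View pics/d3.png

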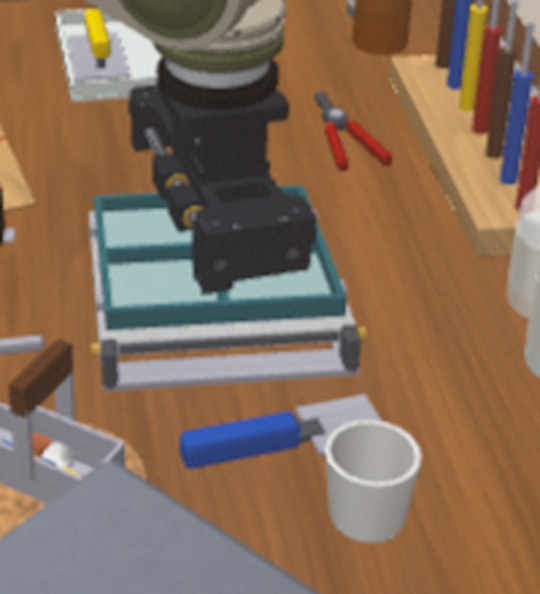

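```bash
python3 - <<'E'
from h import *
robot.command_gripper(.06)
sc=np.array([.607,-.295])-.018*np.array([.983,.181])
robot.move_l([*sc,.05],speed=.2)
T=wtool(); im=shot('wrist','e1'); B=blobs(im,(105,150,60),(125,255,255),40)[0]; print(B[1],wproj(T,[[*T[:2,3],.022]]))
print(robot.move_l([*sc,.006],speed=.12,stop_force=20)); o=robot.observe(); print(o['tcp_pos'],o['finger_gap'],o['wrist_force'])
shot('wrist','e2'); shot('side','e3',(220,160,420,380),2.7)
E
```

```text
((281.5, 253.0), (116.0, 31.0), 90.0) [[280.88080401 231.77573583]]
False
[ 0.58973602 -0.29850697  0.0068591 ] 0.059914002638775436 [ 0.85892111 -0.42745239  0.57637122]
```

View pics/e1.png

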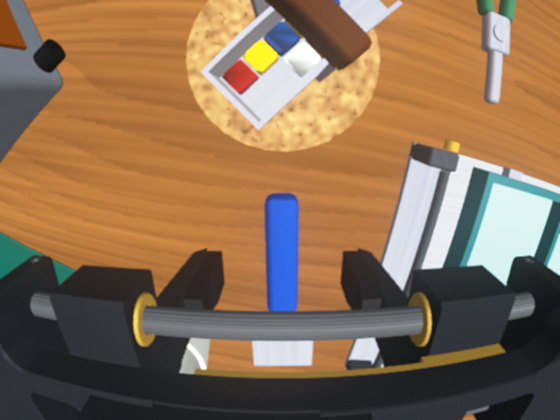

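View pics/e2.png

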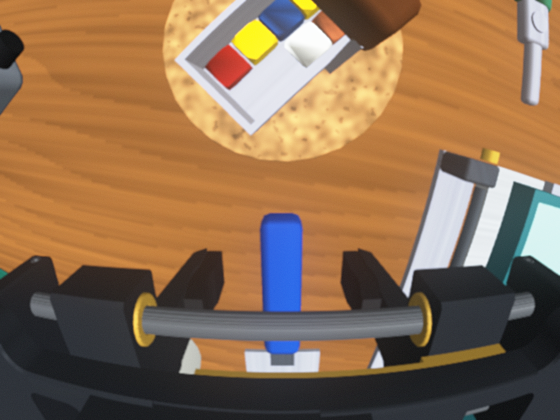

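View pics/e3.png

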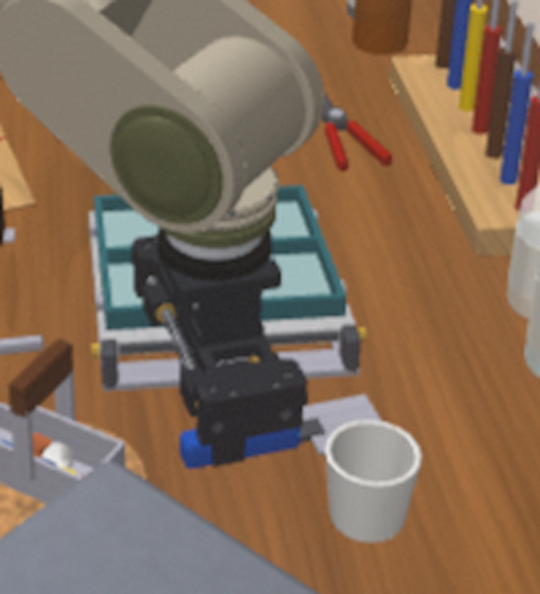

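```bash
python3 - <<'E'
from h import *
robot.command_gripper(0.0); o=robot.observe(); print(o['finger_gap'],o['tcp_pos'],o['wrist_force'],o['t'])
shot('wrist','e4');shot('side','e5',(220,160,420,380),2.7)
E
```

```text
0.0004396328261028669 [ 0.58930205 -0.29825747  0.00599413] [-0.23973125  0.58894691 -0.14804946] 17.9083
```

View pics/e4.png

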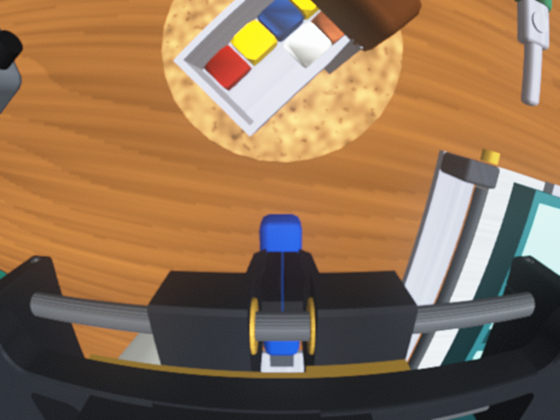

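View e5.

View pics/e5.png

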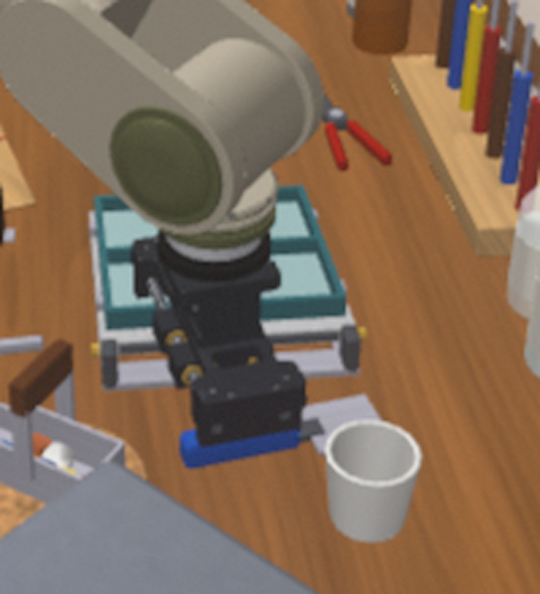

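```bash
python3 - <<'E'
from h import *
T=wtool(); c=np.array(cam('wrist')['T_tool_cam']); print((T@c)[:3,3])
for nm in('e2','e4'):
    im=cv2.imread(f'pics/{nm}.png')[:,:,::-1].copy()
    B=blobs(im,(105,150,60),(125,255,255),40)[0]; x=B[2].reshape(-1,2)
    r=x[np.abs(x[:,1]-235)<3]; print(nm,r[:,0].min(),r[:,0].max())
    for z in (0,.005,.012,.022): 
        w=wtoz(T,[[r[:,0].min()-.5,235],[r[:,0].max()+.5,235]],z); print(z,np.linalg.norm(w[0]-w[1]),w[0])
print(wproj(T,[[.5893,-.29826,z] for z in(0,.006,.022)]))
E
```

```text
[ 0.51616698 -0.31099581  0.17336728]
e2 262 301
0 0.022888212917042104 [ 0.58463355 -0.3102872   0.        ]
0.005 0.022228105293149284 [ 0.58265894 -0.31030764  0.005     ]
0.012 0.021303954619699375 [ 0.57989449 -0.31033625  0.012     ]
0.022 0.019983739371913792 [ 0.57594526 -0.31037712  0.022     ]
e4 261 300
0 0.022888592797767605 [ 0.58473903 -0.31085131  0.        ]
0.005 0.022228474217922834 [ 0.58276138 -0.31085548  0.005     ]
0.012 0.02130430820614005 [ 0.57999266 -0.31086131  0.012     ]
0.022 0.019984071046450367 [ 0.57603736 -0.31086965  0.022     ]
[[280.71687752 245.89484412]
 [280.68235421 250.08953406]
 [280.58000353 262.6052034 ]]
```

```bash
python3 - <<'E'
from h import *
p=np.array([.5893,-.298])
robot.move_l([*p,.04],speed=.2)
T=wtool(); im=shot('wrist','f1'); B=blobs(im,(105,150,60),(125,255,255),40)[0]; print(B[1])
print(robot.move_l([*p,.006],speed=.05,stop_force=6)); o=robot.observe(); print(o['tcp_pos'],o['finger_gap'],o['wrist_force'])
E
```

```text
((281.67242431640625, 253.4145965576172), (111.15599060058594, 32.805084228515625), 88.66777801513672)
False
[ 0.58948315 -0.29813085  0.00631624] 0.000440894177567956 [ 0.02568793 -0.1257264  -0.13456634]
```

View pics/f1.png

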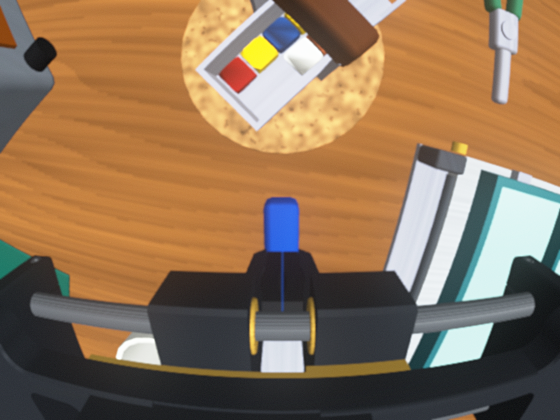

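```bash
python3 - <<'E'
from h import *
print(robot.observe()['t'])
def Tm(p,r):
    T=np.eye(4);T[:3,:3]=R.from_euler('xyz',r).as_matrix();T[:3,3]=p;return T
r=[3.1389,-.0025,-2.9596]
Ts={'d1':Tm([.58968,-.29231,.1277],r),'e2':Tm([.58974,-.29851,.0069],r),'f1':None}
T=wtool(); im=shot('wrist','g1'); 
def end(im):
    B=blobs(im,(105,150,60),(125,255,255),40)[0]; x=B[2].reshape(-1,2); return x[:,1].min(), x[x[:,1]<x[:,1].min()+3][:,0].mean(), x[:,0].min(),x[:,0].max()
for n in('d1','e2'):
    i=cv2.imread(f'pics/{n}.png')[:,:,::-1].copy(); print(n,end(i))
    e=end(i)
    for z in(0,.011,.022): print(z,wtoz(Ts[n],[[e[1],e[0]]],z))
    h=cv2.cvtColor(i,cv2.COLOR_RGB2HSV)
E
```

```text
19.2083
d1 (np.int32(173), np.float64(275.0), np.int32(264), np.int32(286))
0 [[ 0.57025397 -0.30126892  0.        ]]
0.011 [[ 0.56827177 -0.30142323  0.011     ]]
0.022 [[ 0.56628957 -0.30157754  0.022     ]]
e2 (np.int32(214), np.float64(281.5), np.int32(261), np.int32(301))
0 [[ 0.57089434 -0.3014784   0.        ]]
0.011 [[ 0.56750319 -0.3021172   0.011     ]]
0.022 [[ 0.56411205 -0.30275601  0.022     ]]
```

```bash
python3 - <<'E'
from h import *
T=wtool(); print(wproj(T,[[.570,-.3015,0],[.570,-.3015,.022],[.58,-.2997,.022],[.5895,-.298,.022],[.58,-.2997,.006]]))
im=cv2.imread('pics/g1.png')[190:380,200:370]; cv2.imwrite('pics/g2.png',cv2.resize(im,None,fx=3.1,fy=3.1,interpolation=cv2.INTER_CUBIC))
E
```

```text
[[281.10918913 213.05390919]
 [280.98875505 226.34216356]
 [280.94361892 245.20199486]
 [280.8855953  262.29421175]
 [281.03489555 233.85169335]]
```

View pics/g2.png

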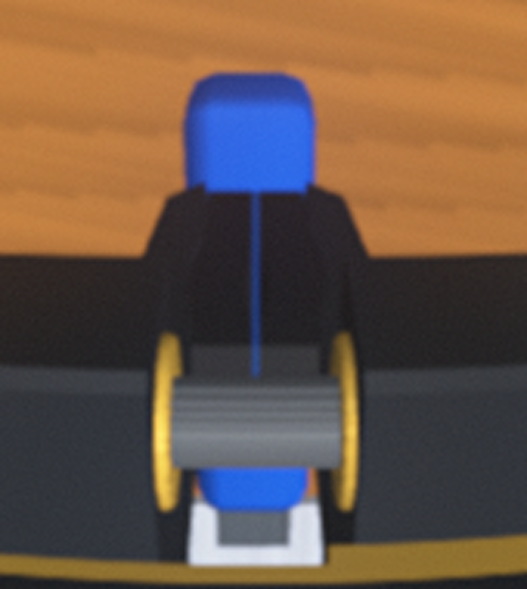

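```bash
python3 - <<'E'
from h import *
p=np.array([.5893,-.298])
robot.move_l([*p,.06],speed=.2)
robot.command_gripper(.06)
p=np.array([.608,-.294]); 
robot.move_l([*p,.06],frame=down(np.pi+.05),speed=.15) if False else robot.movep([*p,.06],down(np.pi+.05))
print(robot.move_l([*p,.004],speed=.12,stop_force=15)); o=robot.observe(); print(o['tcp_pos'])
robot.command_gripper(0); o=robot.observe(); print(o['finger_gap'],o['wrist_force'],o['tcp_pos'],o['t'])
shot('wrist','g3')
E
```

```text
False
[ 0.60814787 -0.29432598  0.0046346 ]
0.00028570412585579585 [-0.51583626  0.26652839  0.41755272] [ 0.60799147 -0.29400904  0.00399378] 22.4917
```

View pics/g3.png

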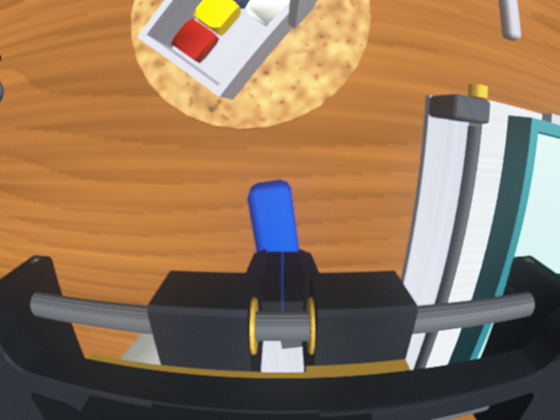

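```bash
python3 - <<'E'
from h import *
p=np.array([.608,-.294])
robot.move_l([*p,.04],speed=.2)
robot.command_gripper(.05)
print(robot.move_l([*p,-.006],speed=.06,stop_force=8)); o=robot.observe(); print(o['tcp_pos'],o['wrist_force'])
robot.command_gripper(0); o=robot.observe(); print(o['finger_gap'],o['wrist_force'],o['tcp_pos'],o['t'])
E
```

```text
False
[ 0.60823812 -0.29416386 -0.00559248] [-0.49947897 -0.82690747  0.58051812]
0.022127506271591702 [-0.67125716  0.54789689  2.07644195] [ 0.60806892 -0.29407058 -0.00581181] 25.175
```

```bash
python3 - <<'E'
from h import *
p=np.array([.608,-.294])
robot.move_l([*p,.03],speed=.08)
robot.move_l([*p,.12],speed=.2); o=robot.observe(); print(o['finger_gap'],o['wrist_force'],o['joint_positions'])
shot('wrist','g4')
for Y in (TRY,TRY+np.pi):
    bd=np.array([np.cos(Y+np.pi),np.sin(Y+np.pi)]); dst=TR+ts*.031-.037*bd
    print(Y,dst,feas([*dst,.13],[Y]),solve_ik([*dst,.13],down(Y)))
E
```

```text
0.02198294056420997 [ 0.55941889 -0.02658441 -0.30461824] [-6.23500433e-01  7.27380007e-01  1.10855309e+00  4.41743942e-05
  1.30804419e+00 -2.24428320e+00]
-1.4954 [0.60609895 0.31274019] None None
1.646192653589793 [0.60052491 0.38652996] (np.float64(2.5772105230340996), 1.646192653589793) [ 4.08325379e-01  8.13529873e-01  9.22427858e-01 -4.44089210e-16
  1.40563492e+00  3.32929053e-01]
```

View pics/g4.png

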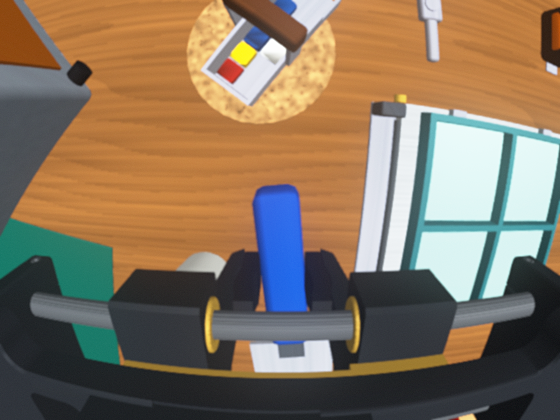

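```bash
python3 - <<'E'
from h import *
Y=1.576; bd=np.array([np.cos(-1.4954),np.sin(-1.4954)]); dst=TR+ts*.032-.037*bd
go([*dst,.12],Y)
shot('wrist','g5')
hit=robot.move_l([*dst,-.001],speed=.12,stop_force=6); print(hit,robot.observe()['tcp_pos'])
robot.command_gripper(0.034)
robot.move_l([*dst,.12],speed=.25)
print(robot.observe()['t'])
# go near wedge standoff and look
go([.45,.0,.25],np.pi/2)
im=shot('top','g6',(100,100,460,320),2.2)
for b in blobs(im,(12,60,150),(25,170,255),100)[:6]: print('wood',b[1],rect_world('top',b[2],.015))
print(robot.observe()['t'])
E
```

```text
True [ 0.60089017  0.38642511 -0.00186077]
30.9167
wood ((243.5, 82.0), (38.0, 131.0), 90.0) (array([0.90514038, 0.1051123 ]), array([0.34556653, 0.10139192]), np.float64(1.5678383537721459))
wood ((405.89617919921875, 244.41921997070312), (50.869361877441406, 47.624244689941406), 37.87498474121094) (array([ 0.48047571, -0.31686963]), array([0.12933107, 0.12265599]), np.float64(0.9104299147301695))
wood ((217.20480346679688, 306.0294494628906), (91.56683349609375, 21.725841522216797), 87.87889862060547) (array([0.31962497, 0.16813412]), array([0.23440291, 0.05645924]), np.float64(0.04914322837144813))
wood ((30.192306518554688, 217.46151733398438), (71.27898406982422, 5.547001838684082), 33.6900634765625) (array([0.54634143, 0.66481433]), array([0.1916286 , 0.01446745]), np.float64(0.9999956840360333))
32.5667
```

View pics/g6.png

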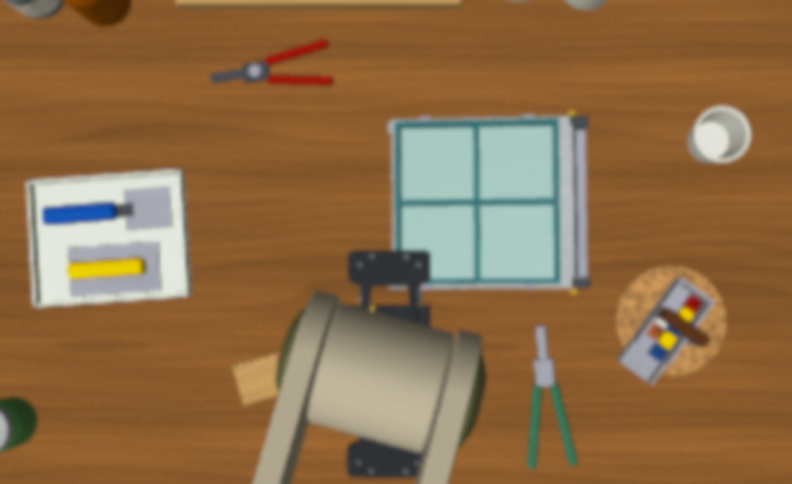

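```bash
python3 - <<'E'
from h import *
y0=-1.2745
c=toz('top',[[236.7,267.3]],.015)[0]; print(c)
print(feas([*c[:2],.2],[y0,y0+np.pi]))
y=feas([*c[:2],.2],[y0,y0+np.pi])[1]
go([c[0],c[1],.2],y); robot.command_gripper(.08)
T=wtool(); im=shot('wrist','h1'); print(robot.observe()['t'],y)
print(repr(T))
for b in blobs(im,(10,50,150),(26,170,255),600)[:6]: print(b[0],b[1],wtoz(T,[b[1][0]],.015))
# mould/edge view
E
```

```text
[0.41902925 0.1185728  0.015     ]
(np.float64(0.26571566083327286), 1.8670926535897931)
34.0167 1.8670926535897931
array([[-2.91941891e-01,  9.56436056e-01,  5.22104919e-05,
         4.19039532e-01],
       [ 9.56436058e-01,  2.91941890e-01,  2.60182297e-05,
         1.18580446e-01],
       [ 9.64234331e-06,  5.75318083e-05, -9.99999998e-01,
         2.00007672e-01],
       [ 0.00000000e+00,  0.00000000e+00,  0.00000000e+00,
         1.00000000e+00]])
131749.0 ((279.5, 155.0), (310.0, 559.0), 90.0) [[0.40766692 0.14750955 0.015     ]]
3298.5 ((282.81475830078125, 359.2140197753906), (254.88746643066406, 37.6393928527832), 1.9414864778518677) [[ 0.49468803 -0.12485441  0.015     ]]
```

View pics/h1.png

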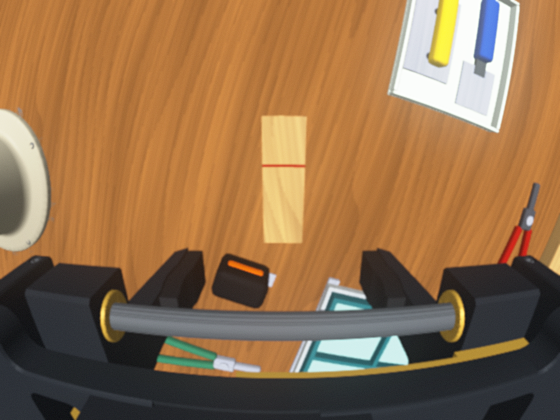

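```bash
python3 - <<'E'
from h import *
T=wtool()
r=wtoz(T,[[284.3,165.5]],.0203)[0]; t=wtoz(T,[[282,242.5]],.002)[0]; b=wtoz(T,[[284,116]],.03)[0]
print(r,t,b,np.linalg.norm((t-b)[:2]),np.linalg.norm((t-r)[:2]))
d=(t-b)[:2]; print(np.arctan2(d[1],d[0]))
yw=np.arctan2(d[1],d[0]); u=d/np.linalg.norm(d)
g=r[:2]-u*(.054-.020); print('grip',g, np.array(b[:2])+u*.02)
y=yw+np.pi
robot.movep([*g,.06],down(y))
print(robot.move_l([*g,-.005],speed=.12,stop_force=10)); print(robot.observe()['tcp_pos'])
robot.command_gripper(0.0); o=robot.observe(); print(o['finger_gap'],o['tcp_pos'],o['wrist_force'],o['t'])
robot.move_l([*g,.08],speed=.15); o=robot.observe(); print(o['finger_gap'],o['wrist_force'],o['ft_torque'])
shot('wrist','h2'); shot('side','h3')
E
```

```text
[0.41574162 0.13872568 0.0203    ] [0.44159924 0.04533783 0.002     ] [0.39978779 0.18961729 0.03      ] 0.15021571518197757 0.09690153423986196
-1.2887281238883475
grip [0.40627796 0.17138206] [0.40535465 0.17040765]
False
[ 0.40709514  0.17132642 -0.00408801]
0.04580512909403981 [ 0.40630112  0.17139725 -0.00488404] [-0.82253583 -0.23711382  1.74137254] 35.9667
0.04587048765665411 [-0.18301033 -0.28321785 -0.66515135] [-0.02077162 -0.09744815 -0.04051086]
```

View pics/h2.png

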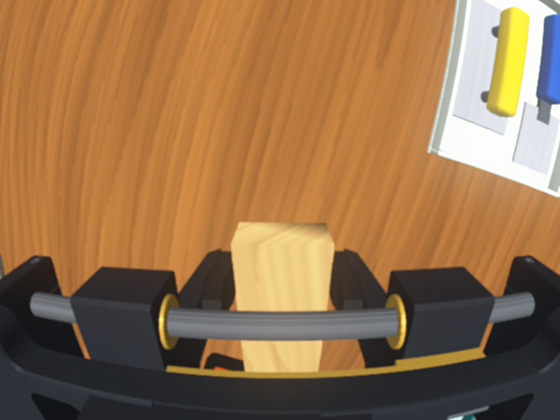

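View pics/h3.png

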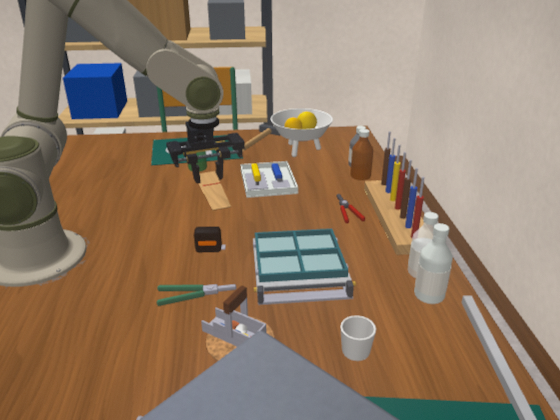

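```bash
python3 - <<'E'
from h import *
yt=np.pi/2+.004
go([.613,.166,.06],yt)
print(robot.move_l([.613,.166,-.0055],speed=.08,stop_force=5)); o=robot.observe(); print(o['tcp_pos'],o['wrist_force'],o['t'])
T=wtool(); shot('wrist','h4'); print(repr(T)); shot('top','h5',(180,130,380,280),4)
E
```

```text
True
[ 0.61200387  0.16591221 -0.00505073] [-1.46947932  0.49325397  2.90304561] 38.3917
array([[-3.98715504e-03,  9.99987088e-01, -3.15058945e-03,
         6.12003868e-01],
       [ 9.99992027e-01,  3.98644058e-03, -2.33018896e-04,
         1.65912210e-01],
       [-2.20456249e-04, -3.15149341e-03, -9.99995010e-01,
        -5.05073427e-03],
       [ 0.00000000e+00,  0.00000000e+00,  0.00000000e+00,
         1.00000000e+00]])
```

View pics/h4.png

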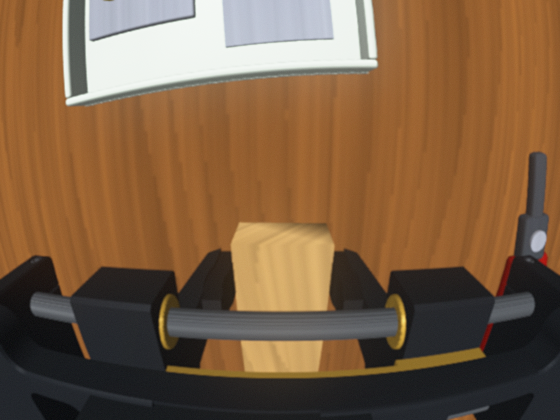

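View pics/h5.png

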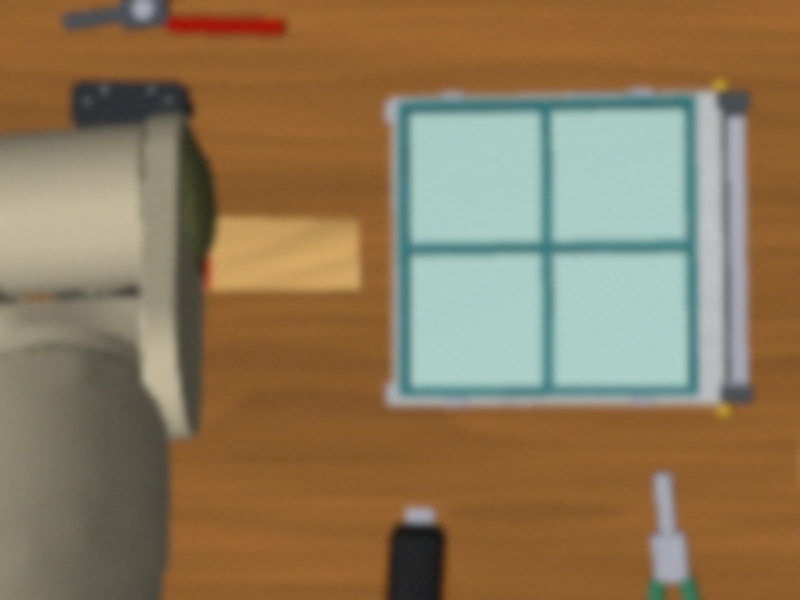

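```bash
python3 - <<'E'
from h import *
print(toz('top',[[277.5,192],[270,193.5],[278,230.5],[278,155]],.014),toz('top',[[270,193.5]],.003))
# mould corners (outer) z~ low side .021+.014
im=cv2.imread('pics/h5.png')[:,:,::-1].copy()
E
```

```text
[[0.61480873 0.01389339 0.014     ]
 [0.61084961 0.03341546 0.014     ]
 [0.51466916 0.01210785 0.014     ]
 [0.71174708 0.01305875 0.014     ]] [[0.61177341 0.03399551 0.003     ]]
```

```bash
python3 - <<'E'
from h import *
o=robot.observe(); p=o['tcp_pos']
print(robot.move_l([.6125,.166-.1165,-.0045],speed=.06,stop_force=35)); o=robot.observe(); print(o['tcp_pos'],o['wrist_force'],o['finger_gap'],o['t'])
shot('side','i1',(220,200,380,320),4)
robot.command_gripper(.07)
robot.move_l([.6125,.0495,.10],speed=.2)
go([.6,.17,.22],np.pi/2)
shot('side','i2',(220,200,380,320),4); T=wtool(); shot('wrist','i3'); print(repr(T)); shot('top','i4',(180,130,380,280),4)
E
```

```text
False
[ 0.61191821  0.04939116 -0.00504741] [0.22142893 4.88230393 2.3345598 ] 0.0455132953759329 40.5833
array([[ 1.21971910e-03,  9.99991716e-01, -3.88329736e-03,
         5.99662321e-01],
       [ 9.99999007e-01, -1.22245329e-03, -7.01792729e-04,
         1.68700123e-01],
       [-7.06534065e-04, -3.88243752e-03, -9.99992214e-01,
         2.17559064e-01],
       [ 0.00000000e+00,  0.00000000e+00,  0.00000000e+00,
         1.00000000e+00]])
```

View pics/i2.png

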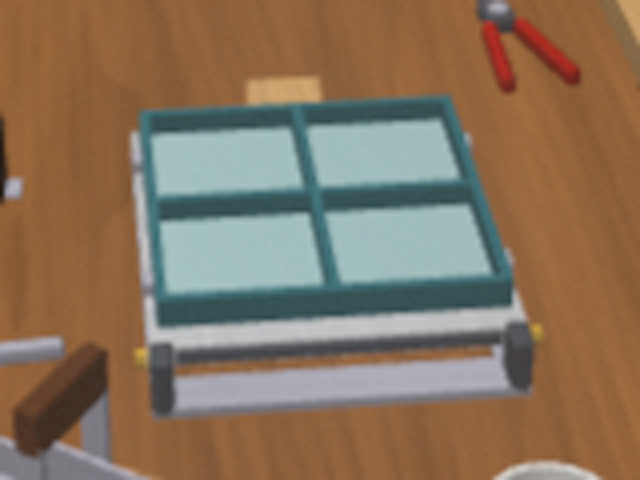

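View pics/i3.png

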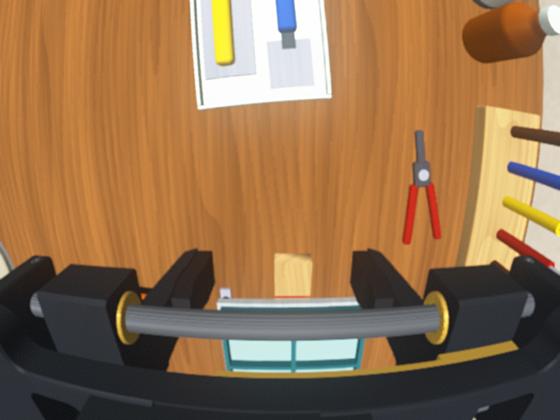

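View pics/i4.png

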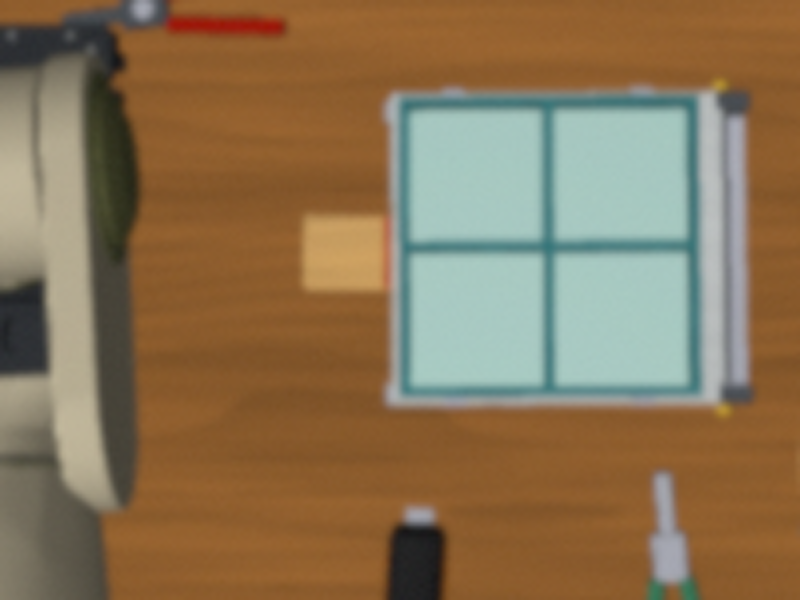

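```bash
python3 - <<'E'
from h import *
robot.command_gripper(.088)
Yc=[np.radians(55),np.radians(-125)]
p=[.46,-.30,.25]
print([(y,solve_ik(p,down(y))) for y in Yc])
f=feas(p,Yc); print(f)
# go up first
go([.5,.0,.28],np.pi/2)
go(p,f[1])
T=wtool(); shot('wrist','j1'); print(repr(T),robot.observe()['t'])
shot('side','j2',(180,260,340,380),4)
E
```

```text
[(np.float64(0.9599310885968813), array([-0.79128742,  0.34596589,  1.36775196,  0.        ,  1.4278748 ,
       -0.18042219])), (np.float64(-2.181661564992912), None)]
(np.float64(0.8796998701006457), np.float64(0.9599310885968813))
array([[ 5.71818497e-01,  8.20380129e-01,  2.24719456e-04,
         4.60684152e-01],
       [ 8.20380110e-01, -5.71818536e-01,  1.90391782e-04,
        -2.98914541e-01],
       [ 2.84692385e-04,  7.54858288e-05, -9.99999957e-01,
         2.50096267e-01],
       [ 0.00000000e+00,  0.00000000e+00,  0.00000000e+00,
         1.00000000e+00]]) 45.2167
```

View pics/j1.png

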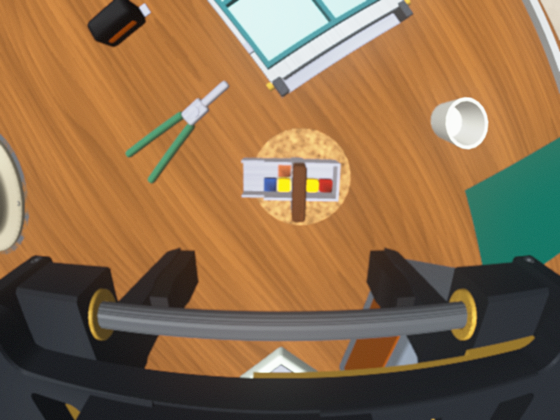

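View pics/j2.png

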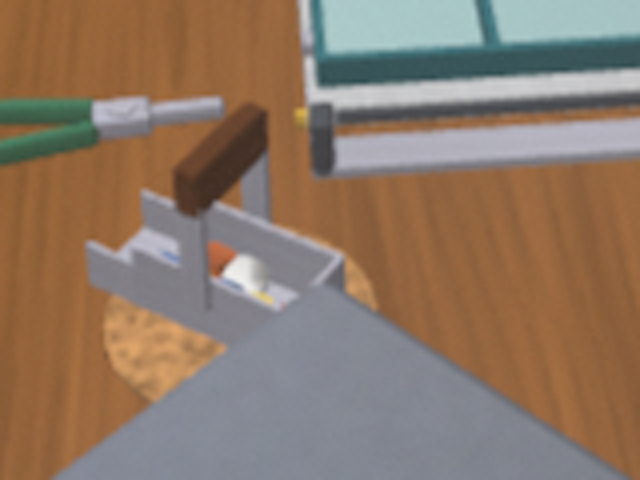

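```bash
python3 - <<'E'
from h import *
def Tm(p,r):
    T=np.eye(4);T[:3,:3]=R.from_euler('xyz',r).as_matrix();T[:3,3]=p;return T
Td=Tm([.58968,-.29231,.1277],[3.1389,-.0025,-2.9596])
for z in(0,.05,.1,.15,.2): print(z,toz('top',[[471,239]],z)[0],wtoz(Td,[[98,66]],z)[0])
T=wtool()
for z in (.106,): print('bar',wtoz(T,[[299,163.5],[301,221.5],[299.7,193]],z))
print('mouth/back floor', wtoz(T,[[243,180],[340,180]],.04))
print('pad',wtoz(T,[[252,178],[350.5,178],[301,128.5],[301,225]],.004))
E
```

```text
0 [ 0.49485308 -0.48837305  0.        ] [ 0.48955716 -0.49641788  0.        ]
0.05 [ 0.4954166  -0.46977086  0.05      ] [ 0.49408324 -0.46427554  0.05      ]
0.1 [ 0.49598013 -0.45116866  0.1       ] [ 0.49860931 -0.43213321  0.1       ]
0.15 [ 0.49654366 -0.43256647  0.15      ] [ 0.50313539 -0.39999087  0.15      ]
0.2 [ 0.49710718 -0.41396428  0.2       ] [ 0.50766146 -0.36784853  0.2       ]
bar [[ 0.48970795 -0.28517275  0.106     ]
 [ 0.45817454 -0.33531086  0.106     ]
 [ 0.47371956 -0.30991343  0.106     ]]
mouth/back floor [[ 0.42119079 -0.27357818  0.04      ]
 [ 0.51625955 -0.33963527  0.04      ]]
pad [[ 0.42455773 -0.28174212  0.004     ]
 [ 0.53060609 -0.35509703  0.004     ]
 [ 0.51278013 -0.26524629  0.004     ]
 [ 0.44060659 -0.37166573  0.004     ]]
```

```bash
python3 - <<'E'
from h import *
p=[.4737,-.310]; Y=np.radians(55.8)
robot.movep([*p,.17],down(Y))
T=wtool(); shot('wrist','k0')
print(robot.move_l([*p,.067],speed=.15,stop_force=12)); 
robot.command_gripper(0); o=robot.observe(); print(o['finger_gap'],o['tcp_pos'],o['tcp_rot'],o['wrist_force'],o['t'])
robot.move_l([*p,.20],speed=.12); o=robot.observe(); print(o['finger_gap'],o['tcp_pos'],o['wrist_force'],o['ft_torque'],o['t'])
shot('wrist','k1')
# IK options for pouring
for md in (0,90,180,-90):      # mouth direction world deg
    m=np.radians(md)
    for s in (1,-1):
        # tool y = s*mouth direction ; yaw: tool y angle = Y-90
        Yw=m+np.pi/2 if s>0 else m-np.pi/2
        for th in (0,30):
            ax=np.cross([0,0,1],[np.cos(m),np.sin(m),0])   # rotating +about ax: up->? 
            Rt=R.from_rotvec(np.radians(th)*ax)*R.from_euler('xyz',down(Yw))
            q=solve_ik([.614,-.086,.15],list(Rt.as_euler('xyz')))
            print(md,s,th,None if q is None else np.round(q,2))
E
```

```text
False
0.014015643640747331 [ 0.47366562 -0.30998857  0.06696154] [-3.14147636e+00 -2.91034105e-05  9.73818660e-01] [-0.34014121 -0.04204989  0.25691111] 47.6833
0.013933420854236952 [ 0.47346153 -0.30976675  0.19924152] [-0.65216523  0.48290224 -3.21793705] [-0.03618987 -0.05271598  0.04868104] 48.9417
0 1 0 [-0.33  0.58  1.28  0.    1.28 -0.33]
0 1 30 [-0.27  0.93  0.74 -0.15  1.97 -0.29]
0 -1 0 [-0.33  0.58  1.28 -0.    1.28  2.81]
0 -1 30 [-0.27  0.93  0.74 -0.15  1.97  2.85]
90 1 0 [-0.33  0.58  1.28  0.    1.28 -1.9 ]
90 1 30 [-0.11  0.6   1.34 -0.56  1.2  -1.47]
90 -1 0 [-0.33  0.58  1.28 -0.    1.28  1.24]
90 -1 30 [-0.11  0.6   1.34 -0.56  1.2   1.67]
180 1 0 [-0.33  0.58  1.28 -0.    1.28  2.81]
180 1 30 [-0.42  0.34  1.75  0.37  0.6   2.46]
180 -1 0 [-0.33  0.58  1.28  0.    1.28 -0.33]
180 -1 30 [-0.42  0.34  1.75  0.37  0.6  -0.68]
-90 1 0 [-0.33  0.58  1.28 -0.    1.28  1.24]
-90 1 30 [-0.52  0.68  1.2   0.45  1.54  0.97]
-90 -1 0 [-0.33  0.58  1.28  0.    1.28 -1.9 ]
-90 -1 30 [-0.52  0.68  1.2   0.45  1.54 -2.17]
```

View pics/k1.png

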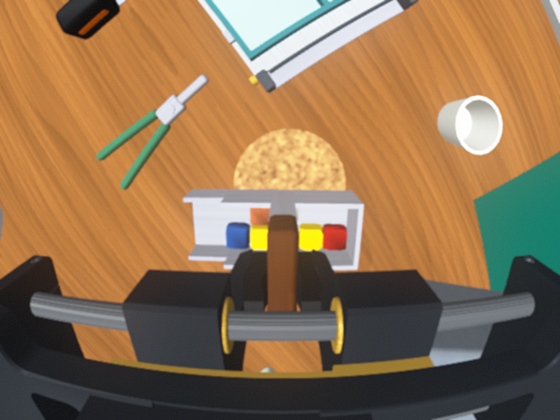

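```bash
cat >> h.py <<'E'
M=np.array([0,-1.,0])
def pour(lip,th):
    t=np.radians(th); c,s=np.cos(t),np.sin(t)
    off=M*(.067*c-.063*s)+np.array([0,0,1])*(-.067*s-.063*c)
    rot=R.from_rotvec(t*np.array([1.,0,0]))*R.from_euler('xyz',[np.pi,0,np.pi])
    return list(np.array(lip)-off),list(rot.as_euler('xyz'))
SX,SY=.613,-.0865
def pulse(lip,th0,th1,v=.12,dwell=0,vb=None):
    p,r=pour(lip,th1); robot.move_l(p,r,speed=v)
    if dwell: robot.wait(dwell)
    p,r=pour(lip,th0); robot.move_l(p,r,speed=vb or v)
E
python3 - <<'E'
from h import *
lip=[.567-.01,-.0405+.018,.060]
p,r=pour([lip[0],lip[1],.12],0); print(p,r,solve_ik(p,r))
robot.movep([.50,-.2,.26],down(np.radians(120)))
robot.movep(p,r)
p,r=pour(lip,12); robot.move_l(p,r,speed=.15)
o=robot.observe(); print(o['t'],o['joint_positions'])
shot('side','l1',(220,140,420,310),4); shot('wrist','l2')
E
```

```text
[np.float64(0.5569999999999999), np.float64(0.0445), np.float64(0.183)] [np.float64(3.141592653589793), np.float64(0.0), np.float64(3.141592653589793)] [-0.12994379  0.41457921  1.44623729  0.          1.28077615 -1.70074011]
51.3917 [-0.25793448  0.46419756  1.51677621  0.21404373  1.22067166 -1.90589715]
```

View pics/l1.png

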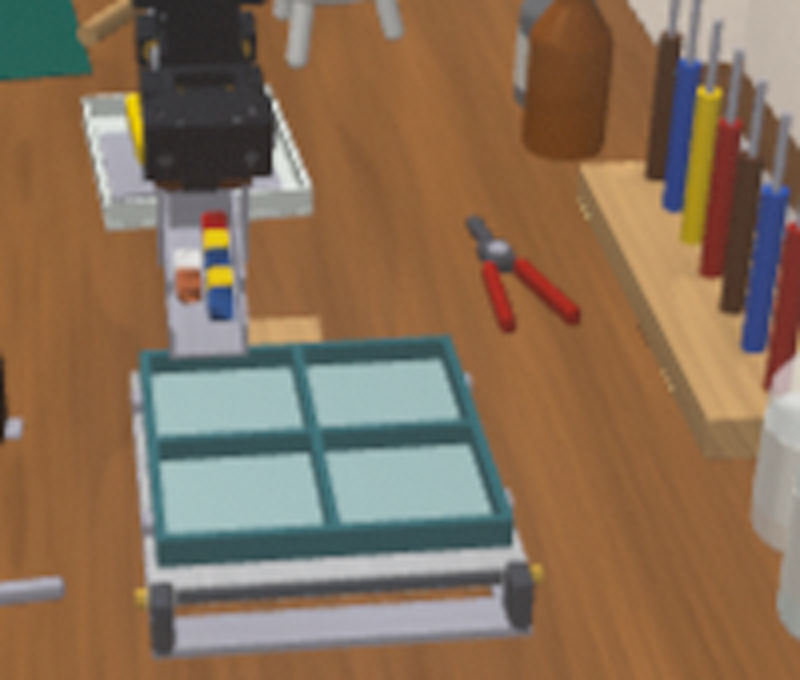

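View pics/l2.png

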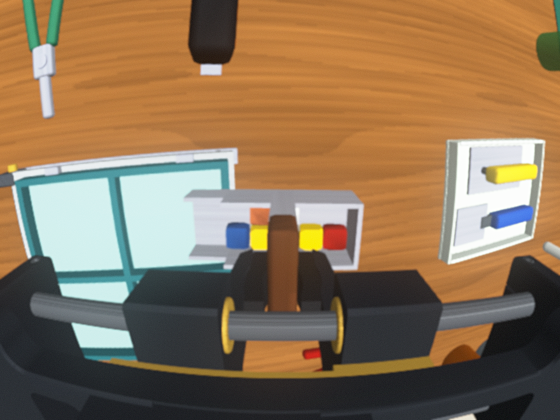

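```bash
python3 - <<'E'
from h import *
lip=[.567-.008,-.0405+.018,.060]
t0=robot.observe()['t']
pulse(lip,12,26,v=.12)
print(robot.observe()['t']-t0,np.abs(robot.observe()['qvel']).max())
shot('side','m1',(220,140,420,310),4)
E
```

```text
0.783299999999997 0.050112696052092835
```

View pics/m1.png

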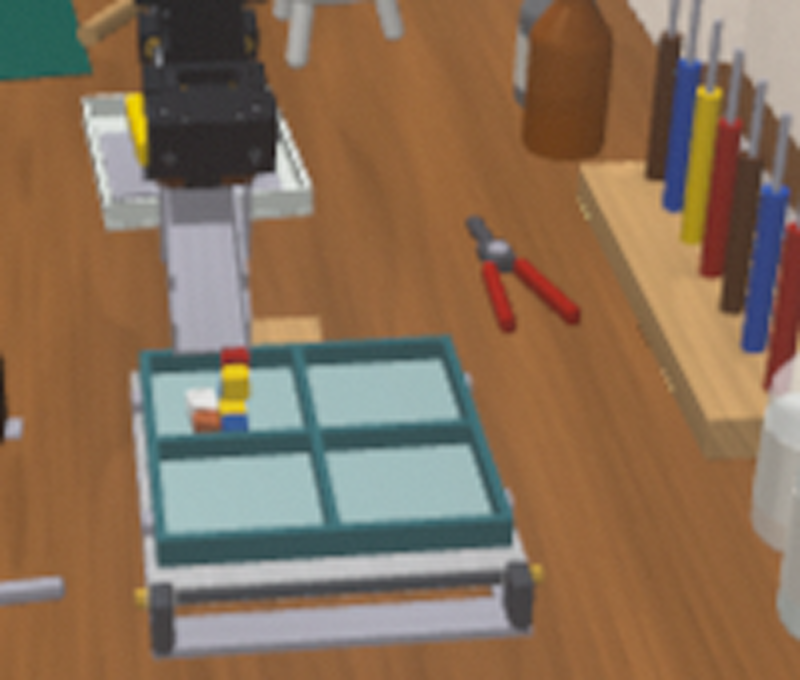

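```bash
python3 - <<'E'
from h import *
p,r=pour([.559,-.0225,.12],0); robot.move_l(p,r,speed=.25)
robot.movep([.50,-.2,.26],down(np.radians(120)))
h=[.4800,-.3200]; Y=np.radians(55.8)
robot.movep([*h,.12],down(Y)); shot('wrist','n1')
print(robot.move_l([*h,.066],speed=.08,stop_force=4)); o=robot.observe(); print(o['tcp_pos'],o['tcp_rot'],o['wrist_force'])
robot.command_gripper(.06); robot.move_l([*h,.19],speed=.2)
print(robot.observe()['t'])
shot('wrist','n2'); shot('top','n3',(260,140,340,240),6); shot('side','n4',(220,210,340,310),6)
E
```

```text
True
[ 0.47935707 -0.31933825  0.06655874] [-3.13880446e+00 -4.78302092e-04  9.74106201e-01] [ 0.66634661 -0.46031899  1.53383435]
56.8667
```

View pics/n2.png

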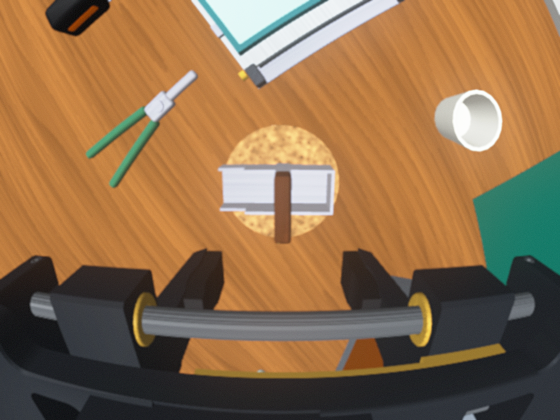

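View pics/n3.png

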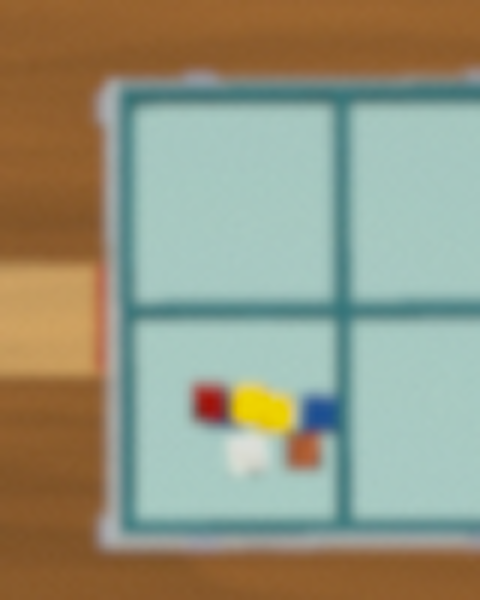

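View pics/n4.png

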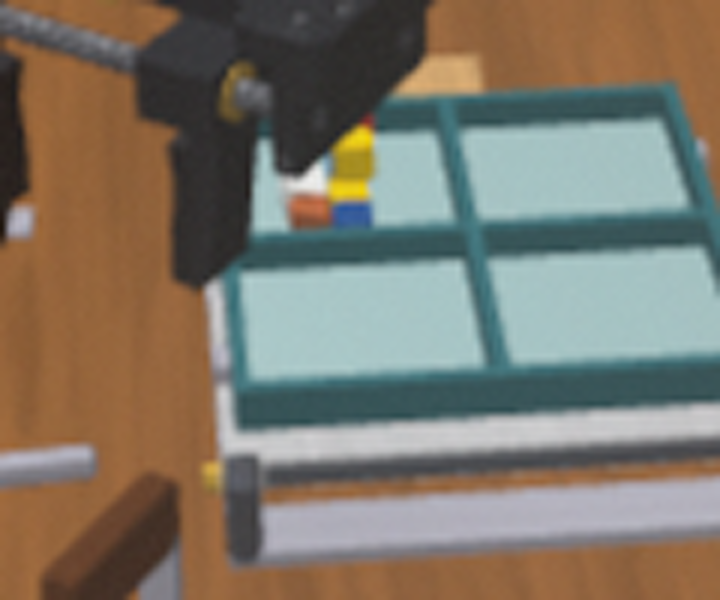

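```bash
python3 - <<'E'
from h import *
robot.movep([.5,-.2,.24],down(np.pi/2))
robot.movep([.567,-.045,.15],down(np.pi/2)); robot.command_gripper(.03)
T=wtool(); im=shot('wrist','o1',(140,100,420,310),2.8); np.save('T.npy',T); np.save('o1.npy',im)
print(robot.observe()['t'],T[:3,3])
shot('side','o2',(220,200,340,290),6)
E
```

```text
59.0583 [ 0.56698483 -0.04503394  0.15003094]
```

View pics/o1.png

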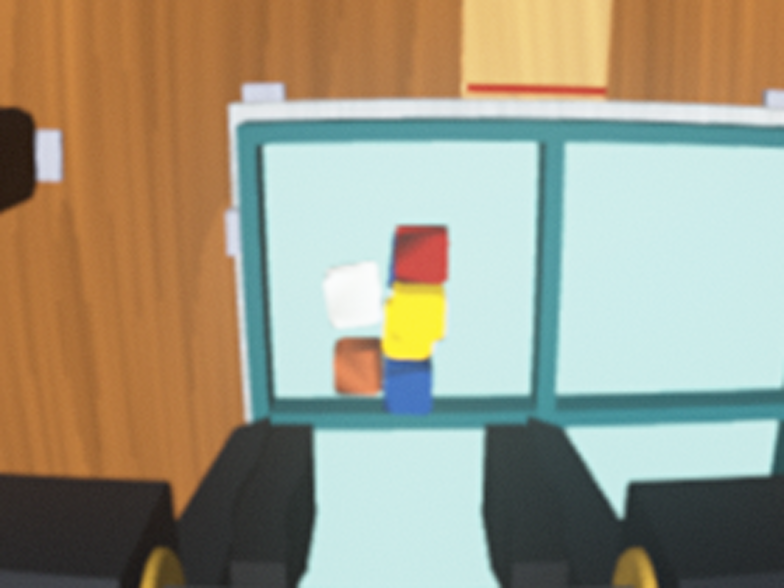

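View pics/o2.png

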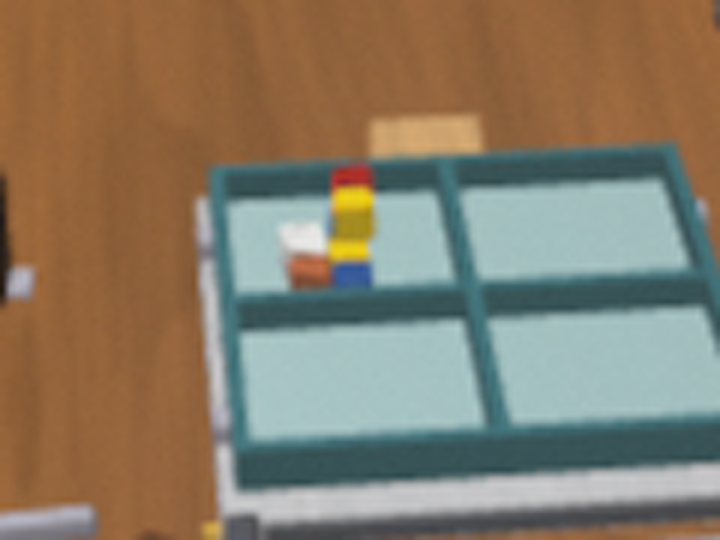

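```bash
cat >> h.py <<'E'
def o1px(u,v): return [140+u/2.8,100+v/2.8]
def pick(xy,z,yaw,open_=.028,zs=.09,sf=3):
    robot.movep([*xy,zs],down(yaw)); robot.command_gripper(open_)
    hit=robot.move_l([*xy,z],speed=.06,stop_force=sf)
    zz=robot.observe()['tcp_pos']
    robot.command_gripper(0); o=robot.observe()
    print('hit',hit,np.round(zz,4),'gap',round(o['finger_gap'],4),np.round(o['wrist_force'],2),round(o['t'],2))
    return o['finger_gap']
E
python3 - <<'E'
from h import *
T=np.load('T.npy')
for nm,uv,z in [('Y',(416,316),.062),('red',(421,255),.05),('blue2',(409,387),.05),('white',(352,296),.05),('or',(358,366),.05),('inner',(264,145),.05),('edge',(400,112),.032),('redline',(535,91),.02),('rib',(550,140),.05)]:
    print(nm,wtoz(T,[o1px(*uv)],z)[0])
y=wtoz(T,[o1px(416,316)],.062)[0]
g=pick(y[:2],.032,np.pi/2,open_=.026,sf=3)
if g<.01:
    robot.command_gripper(.026); robot.move_l([*y[:2],.027],speed=.05,stop_force=3); robot.command_gripper(0); o=robot.observe(); print(o['finger_gap'],o['tcp_pos'],o['wrist_force'])
shot('side','p1',(220,200,340,290),6)
E
```

```text
Y [ 0.57241664 -0.04956216  0.062     ]
red [ 0.57408234 -0.03401846  0.05      ]
blue2 [ 0.57058903 -0.07681582  0.05      ]
white [ 0.55305786 -0.04689037  0.05      ]
or [ 0.55457677 -0.06972604  0.05      ]
inner [ 5.27472166e-01 -2.80966873e-04  5.00000000e-02]
edge [0.56779003 0.0077132  0.032     ]
redline [0.61190061 0.01416323 0.02      ]
rib [0.61222483 0.0012687  0.05      ]
hit False [ 0.5727 -0.0496  0.0324] gap 0.0149 [-0.01  0.64  1.59] 61.17
```

View pics/p1.png

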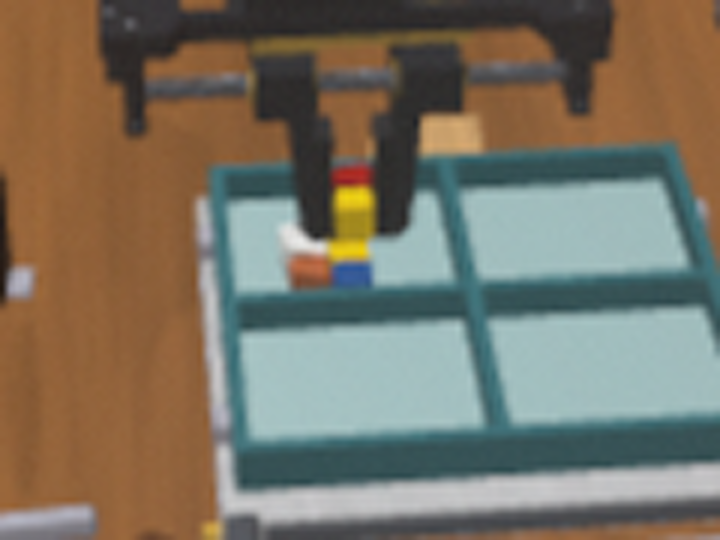

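```bash
cat >> h.py <<'E'
def place(xy,z,yaw=np.pi/2,zs=.10,cur=None):
    p=robot.observe()['tcp_pos']
    robot.move_l([p[0],p[1],zs],speed=.2)
    g=robot.observe()['finger_gap']; 
    if g<.01: print('LOST',g); return False
    robot.movep([*xy,zs],down(yaw))
    hit=robot.move_l([*xy,z],speed=.12,stop_force=3)
    zz=robot.observe()['tcp_pos'][2]
    robot.command_gripper(.026)
    robot.move_l([*xy,zs],speed=.25)
    print('placed',hit,round(zz,4),round(robot.observe()['t'],2)); return True
E
python3 - <<'E'
from h import *
place([.650,-.058],.021)
robot.movep([.567,-.045,.15],down(np.pi/2))
T=wtool(); np.save('T.npy',T); shot('wrist','q1',(140,100,420,310),2.8); shot('side','q2',(220,200,340,290),6)
E
```

```text
placed False 0.0219 63.76
```

View pics/q1.png

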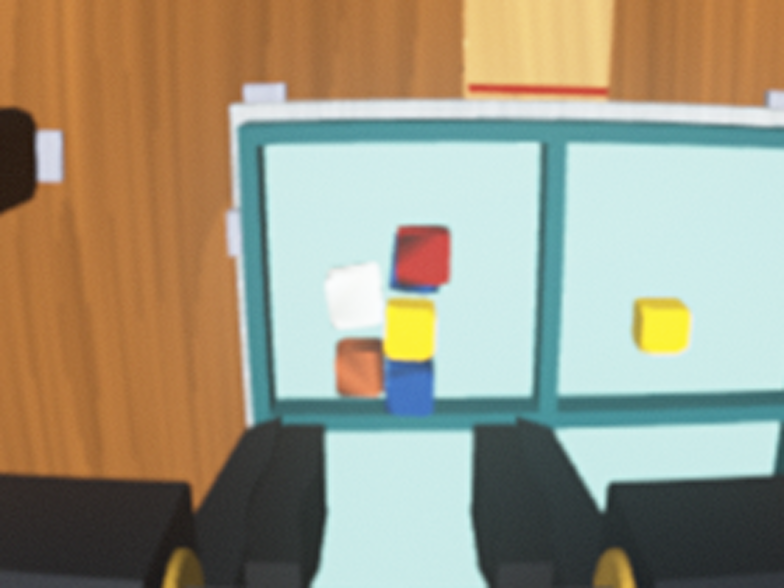

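View pics/q2.png

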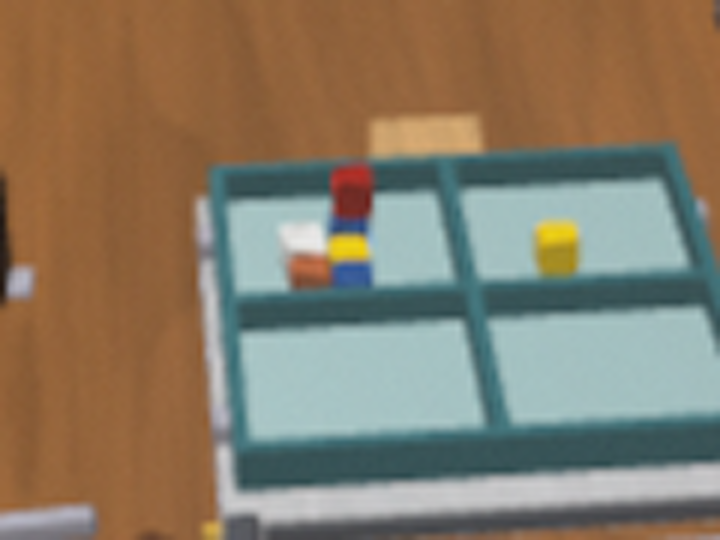

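```bash
python3 - <<'E'
from h import *
T=np.load('T.npy')
r=wtoz(T,[o1px(422,256)],.063)[0]; print(r)
g=pick(r[:2],.032,np.pi/2,open_=.028)
place([.668,-.022],.021)
robot.movep([.567,-.045,.15],down(np.pi/2))
T=wtool(); np.save('T.npy',T); shot('wrist','r1',(140,100,420,310),2.8)
E
```

```text
[ 0.57359372 -0.03090745  0.063     ]
hit False [ 0.5738 -0.031   0.0324] gap 0.0153 [-0.6   0.45  1.73] 66.39
placed False 0.022 68.99
```

View pics/r1.png

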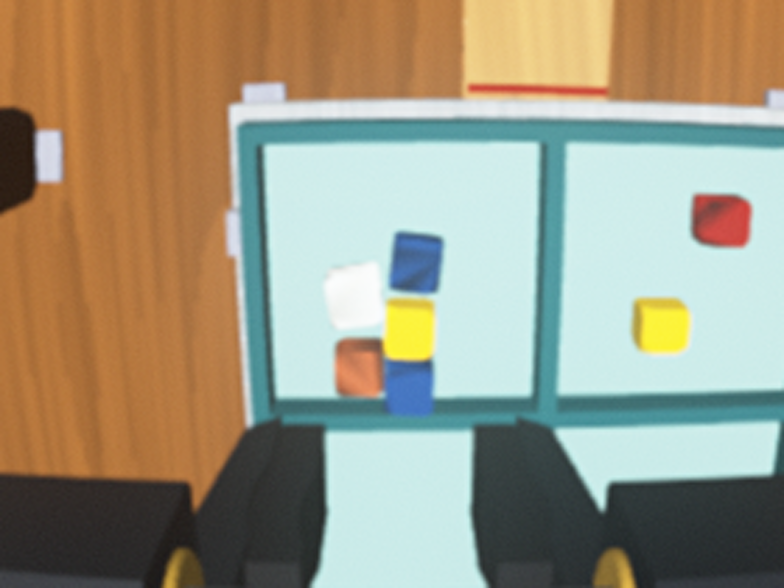

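```bash
python3 - <<'E'
from h import *
T=np.load('T.npy')
r=wtoz(T,[o1px(417,234)],.048)[0]; print(r)
g=pick(r[:2],.018,np.pi/2,open_=.024)
if g>.01: place([.556,-.140],.020)
robot.movep([.567,-.045,.15],down(np.pi/2))
T=wtool(); np.save('T.npy',T); shot('wrist','s1',(140,100,420,310),2.8); shot('side','s2',(220,200,340,290),6)
E
```

```text
[ 0.57259683 -0.02773101  0.048     ]
hit False [ 0.5729 -0.0278  0.0184] gap 0.0138 [-0.06  0.66  1.38] 71.83
placed True 0.0185 74.45
```

View pics/s1.png

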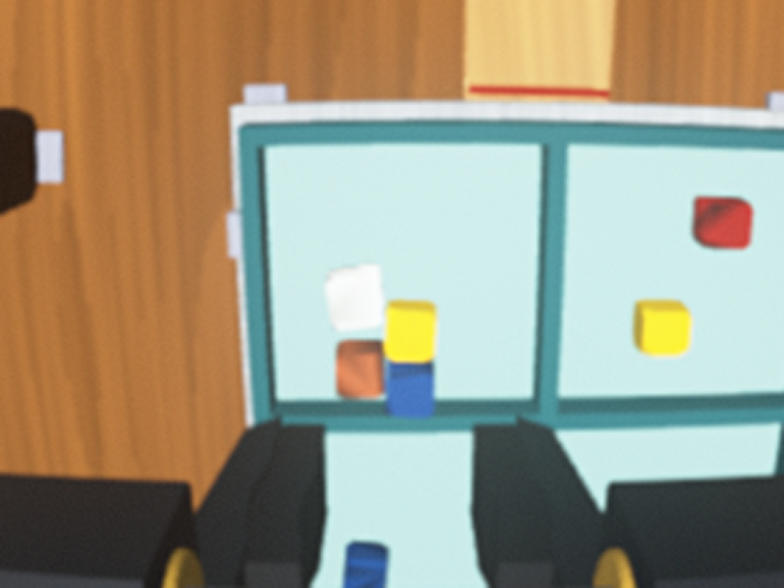

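View pics/s2.png

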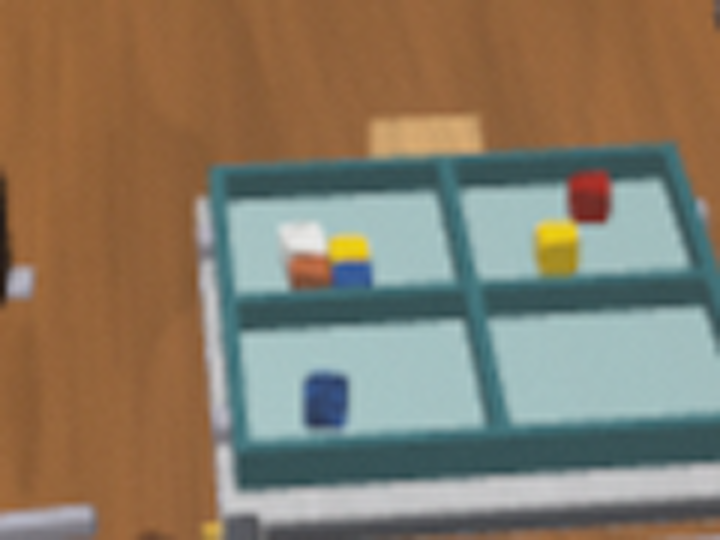

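```bash
python3 - <<'E'
from h import *
T=np.load('T.npy')
r=wtoz(T,[o1px(366,268)],.048)[0]; print(r)
g=pick(r[:2],.018,np.pi/2,open_=.025)
if g>.01: place([.578,-.106],.020)
robot.movep([.567,-.045,.15],down(np.pi/2))
T=wtool(); np.save('T.npy',T); shot('wrist','t1',(140,100,420,310),2.8); shot('side','t2',(220,200,340,290),6)
E
```

```text
[ 0.55676791 -0.03775716  0.048     ]
hit False [ 0.557  -0.0378  0.0184] gap 0.0142 [-0.49  0.13  1.7 ] 77.32
placed True 0.0183 79.83
```

View pics/t1.png

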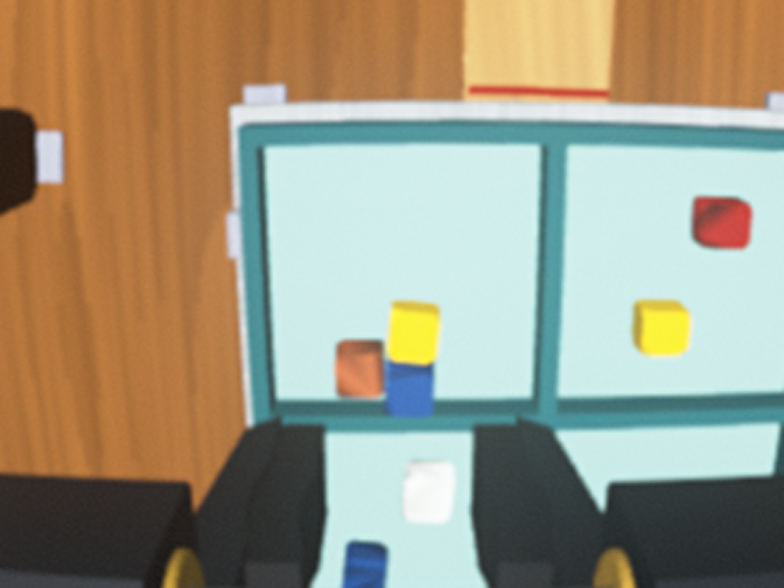

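View pics/t2.png

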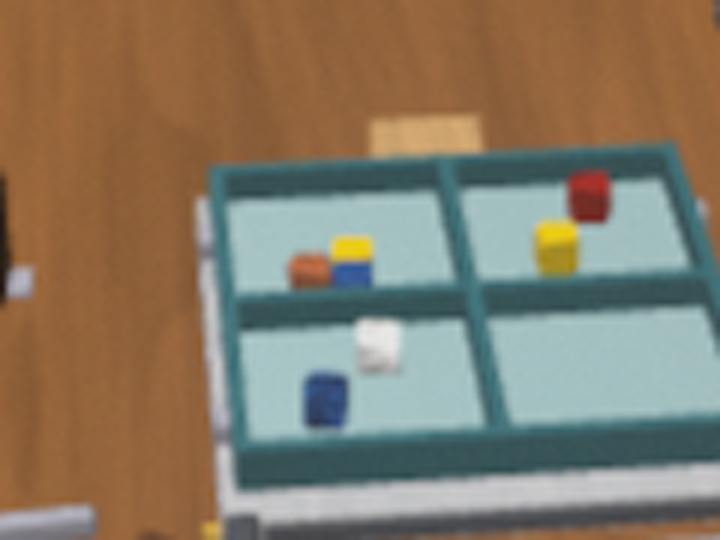

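```bash
python3 - <<'E'
from h import *
T=np.load('T.npy')
r=wtoz(T,[o1px(416,305)],.048)[0]; print(r)
g=pick(r[:2],.018,np.pi/2,open_=.024)
if g>.01: place([.656,-.122],.020)
robot.movep([.60,-.03,.17],down(np.pi/2))
T=wtool(); np.save('T.npy',T); shot('wrist','u1',(140,100,420,310),2.8); shot('side','u2',(220,200,340,290),6)
E
```

```text
[ 0.57218871 -0.04950926  0.048     ]
hit False [ 0.5724 -0.0496  0.0184] gap 0.0146 [0.04 0.52 1.54] 82.59
placed True 0.0184 85.21
```

View pics/u1.png

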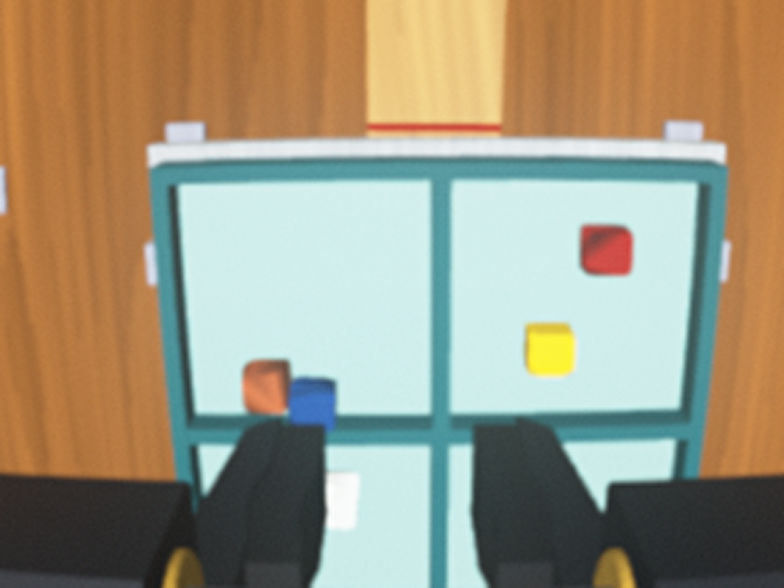

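View pics/u2.png

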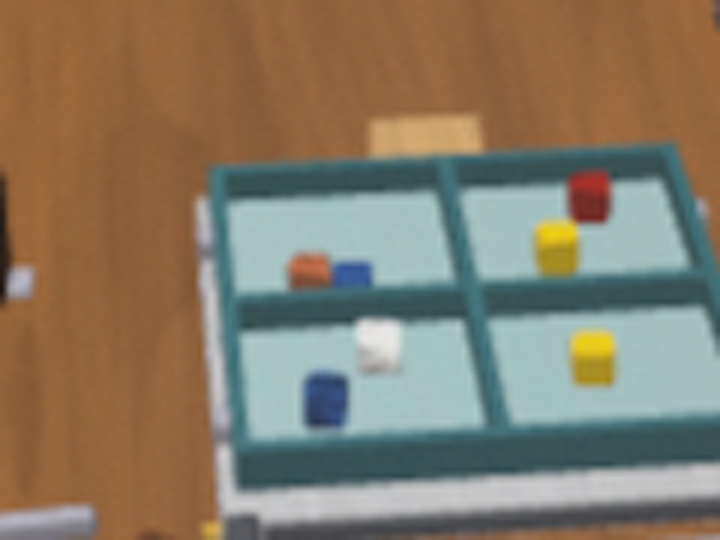

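```bash
python3 - <<'E'
from h import *
T=np.load('T.npy')
print('floor/rib',wtoz(T,[o1px(390,416)],.036),'ribtop far edge',wtoz(T,[o1px(390,440)],.05))
for z in(.036,.05,.055,.06): print(z,wtoz(T,[o1px(312,430),o1px(312,378),o1px(266,413),o1px(266,360)],z)[:,:2])
shot('side','v1',(255,225,300,265),16)
E
```

```text
floor/rib [[ 0.59688609 -0.08639326  0.036     ]] ribtop far edge [[ 0.59701044 -0.08936268  0.05      ]]
0.036 [[ 0.56858828 -0.09208876]
 [ 0.56927471 -0.07181528]
 [ 0.55207183 -0.08552885]
 [ 0.55310073 -0.06510006]]
0.05 [[ 0.5700637  -0.08569737]
 [ 0.57071812 -0.06636937]
 [ 0.55431752 -0.07944338]
 [ 0.55529843 -0.05996731]]
0.055 [[ 0.57059064 -0.08341473]
 [ 0.57123363 -0.0644244 ]
 [ 0.55511955 -0.07727   ]
 [ 0.55608333 -0.05813419]]
0.06 [[ 0.57111758 -0.08113209]
 [ 0.57174913 -0.06247943]
 [ 0.55592158 -0.07509662]
 [ 0.55686822 -0.05630106]]
```

View pics/v1.png

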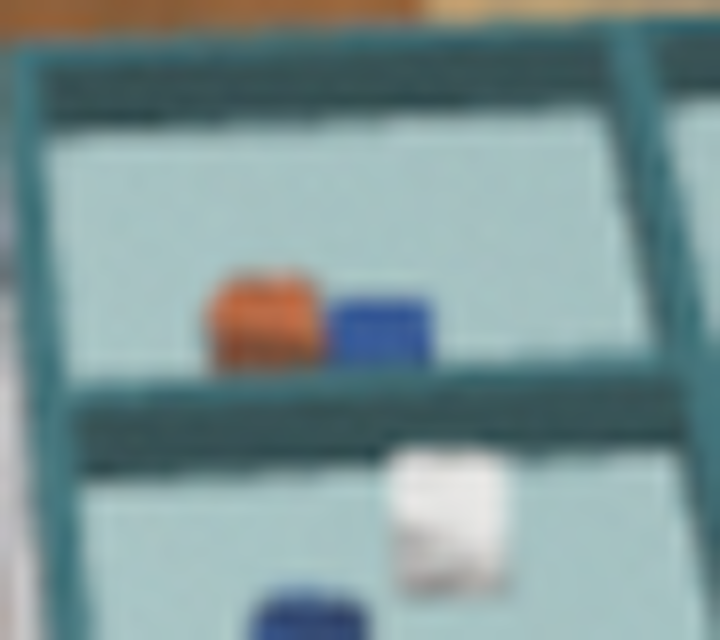

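```bash
python3 - <<'E'
from h import *
T=np.load('T.npy')
print('red',wtoz(T,[o1px(435,127)],.0203),'edge top',wtoz(T,[o1px(435,138)],.032),'edge bottom?',wtoz(T,[o1px(435,136)],.020))
im=cv2.imread('pics/u1.png')[100:200,330:540]; cv2.imwrite('pics/u3.png',cv2.resize(im,None,fx=3.5,fy=3.5,interpolation=cv2.INTER_CUBIC))
E
```

```text
red [[0.61257622 0.01487387 0.0203    ]] edge top [[0.61214243 0.01227368 0.032     ]] edge bottom? [[0.61260797 0.01168701 0.02      ]]
```

View pics/u3.png

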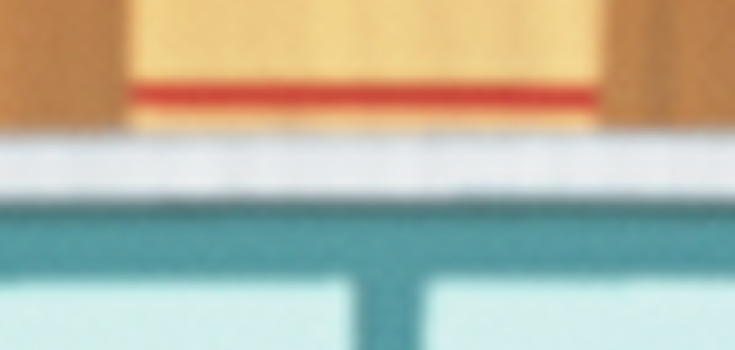

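```bash
python3 - <<'E'
from h import *
yt=np.pi/2+.003
robot.movep([.6125,.056,.12],down(yt)); robot.command_gripper(.075)
print(robot.move_l([.6125,.056,-.005],speed=.12,stop_force=8)); print(robot.observe()['tcp_pos'])
robot.command_gripper(0); o=robot.observe(); print(o['finger_gap'],o['tcp_pos'],o['wrist_force'])
y0=o['tcp_pos'][1]
robot.move_l([o['tcp_pos'][0],y0-.0028,-.005],speed=.01); o=robot.observe(); print(o['tcp_pos'],o['wrist_force'],y0-o['tcp_pos'][1])
robot.command_gripper(.07)
robot.move_l([.6125,.0532,.12],speed=.2)
robot.movep([.60,-.03,.17],down(np.pi/2))
T=wtool(); np.save('T.npy',T); shot('wrist','w1',(140,100,420,310),2.8); shot('side','w2',(220,200,340,290),6)
print(robot.observe()['t'])
E
```

```text
False
[ 0.61300823  0.05598152 -0.00418254]
0.04558564838606988 [ 0.61243883  0.05604487 -0.00487057] [-1.47089881 -0.20695144  2.53837935]
[ 0.61249605  0.05412005 -0.00484792] [-0.41364121  5.5548211   3.05417462] 0.0019248194086590314
91.3083
```

View pics/w1.png

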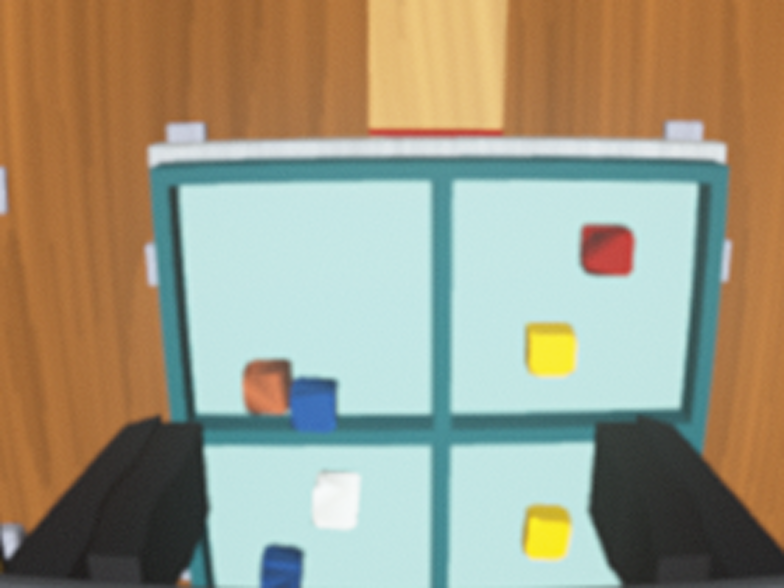

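View pics/w2.png

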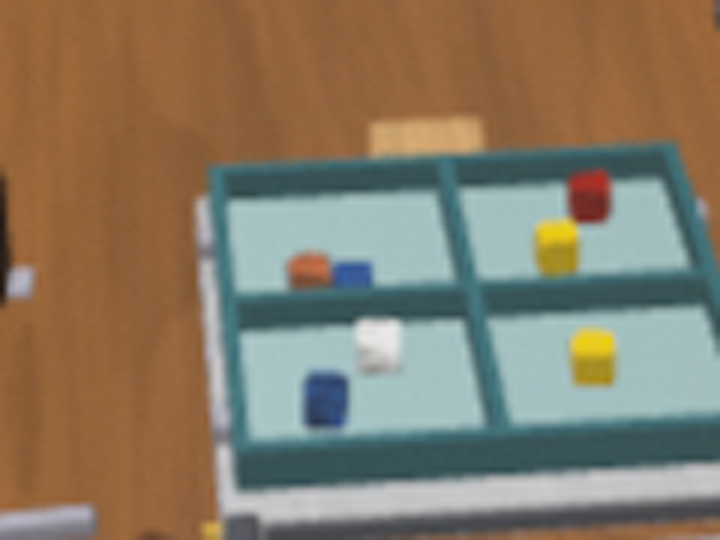

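```bash
python3 - <<'E'
from h import *
robot.movep([.45,.0,.30],down(np.pi/2))
robot.movep([.30,.05,.33],down(np.pi/2))
shot('top','x1',(100,100,460,320),2.2); shot('side','x2',(180,120,420,380),3); print(robot.observe()['t'])
E
```

```text
92.9083
```

View pics/x1.png

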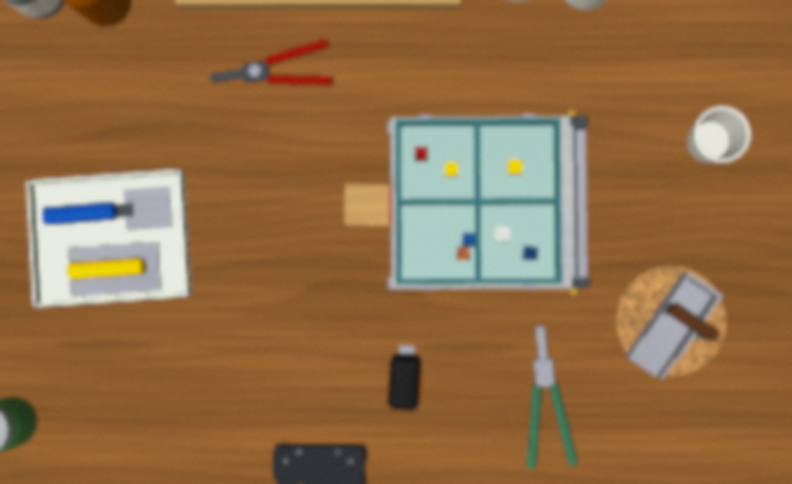

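View pics/x2.png

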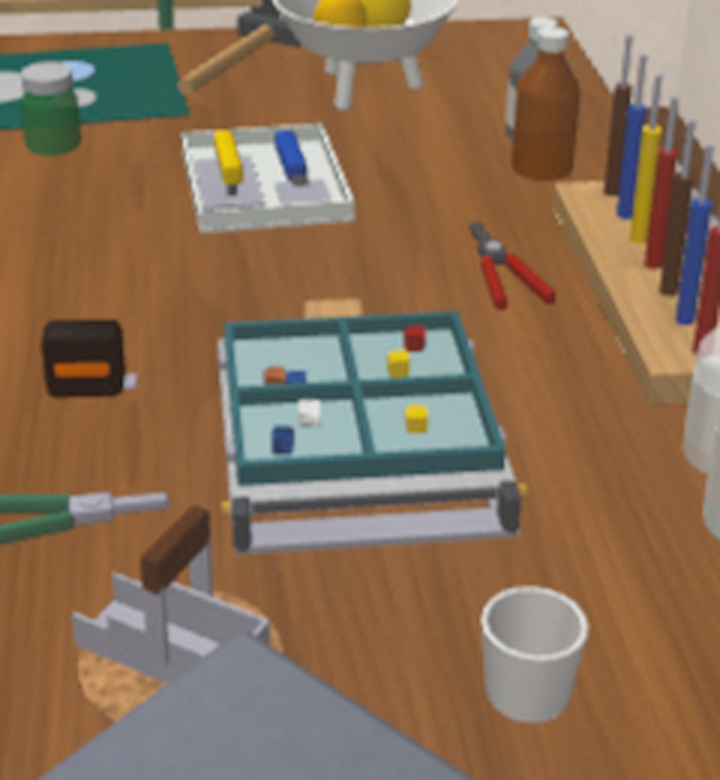

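```bash
python3 - <<'E'
from h import *
T=np.load('T.npy')
r=wtoz(T,[o1px(268,349)],.049)[0]; print(r)
robot.movep([.5,.0,.2],down(np.pi/2))
g=pick(r[:2],.018,np.pi/2,open_=.024)
if g>.01: place([.560,-.018],.020)
robot.movep([.60,-.03,.17],down(np.pi/2))
T=wtool(); np.save('T.npy',T); shot('wrist','y1',(140,100,420,310),2.8); shot('side','y2',(220,200,340,290),6)
E
```

```text
[ 0.55570558 -0.0563796   0.049     ]
hit False [ 0.5559 -0.0564  0.0184] gap 0.0004 [ 0.36 -0.36  0.29] 97.12
```

View pics/y1.png

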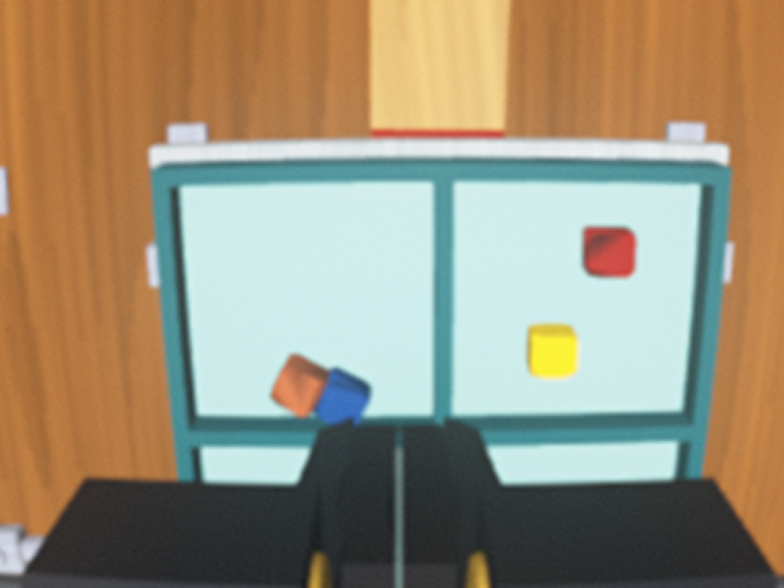

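View pics/y2.png

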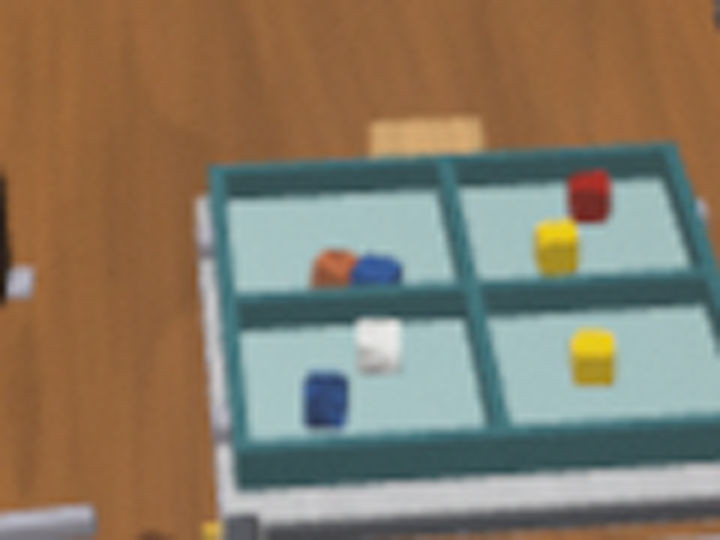

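```bash
python3 - <<'E'
from h import *
T=np.load('T.npy')
P=wtoz(T,[o1px(318,383),o1px(272,390),o1px(370,390),o1px(345,422),o1px(195,383),o1px(435,383),o1px(305,415)],.05); print(np.round(P[:,:2],4))
c=np.array([P[0,0],-.069]); print(c)
robot.movep([*c,.09],down(np.pi/2)); robot.command_gripper(.036)
hit=robot.move_l([*c,.0185],speed=.06,stop_force=3); print(hit,robot.observe()['tcp_pos'])
if not hit or robot.observe()['tcp_pos'][2]<.022:
    robot.command_gripper(0); o=robot.observe(); print(o['finger_gap'],o['wrist_force'],o['tcp_pos'])
shot('side','z1',(220,180,340,290),6)
E
```

```text
[[ 0.572  -0.0676]
 [ 0.5561 -0.0703]
 [ 0.5895 -0.0701]
 [ 0.5808 -0.082 ]
 [ 0.5294 -0.0681]
 [ 0.6115 -0.0676]
 [ 0.5671 -0.0795]]
[ 0.57195521 -0.069     ]
False [ 0.57220482 -0.0691014   0.01890624]
0.03099515245841931 [-1.00405503  1.90630292  2.49659294] [ 0.5721467  -0.06893518  0.01887196]
```

View pics/z1.png

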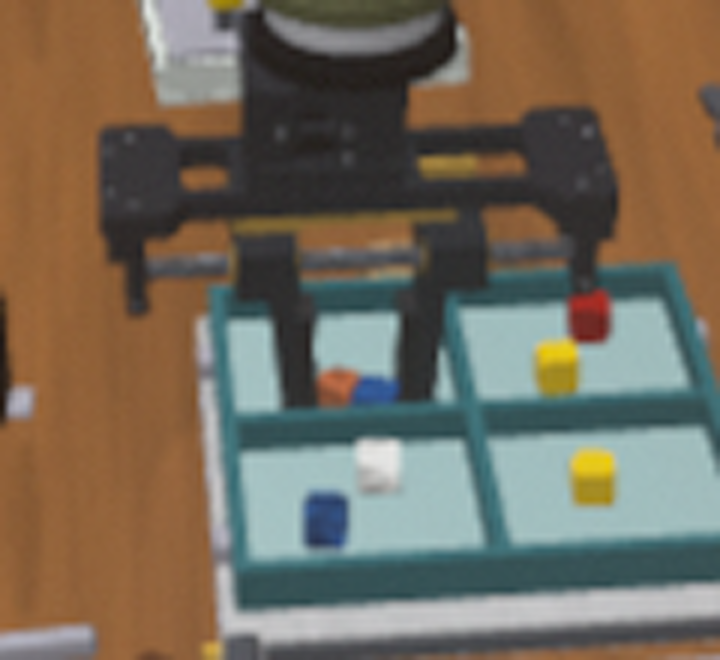

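```bash
python3 - <<'E'
from h import *
p=robot.observe()['tcp_pos']
robot.move_l([p[0],p[1]+.026,.0192],speed=.05); o=robot.observe(); print(o['finger_gap'],o['wrist_force'])
robot.command_gripper(.037)
robot.move_l([p[0],p[1]+.026,.10],speed=.2)
robot.movep([.60,-.03,.17],down(np.pi/2)); robot.command_gripper(.08)
T=wtool(); np.save('T.npy',T); shot('wrist','aa1',(140,100,420,310),2.8); shot('side','aa2',(220,200,340,290),6); print(robot.observe()['t'])
E
```

```text
0.03032593086094613 [ 0.51252796  0.04732256 -0.9161079 ]
103.5
```

View pics/aa1.png

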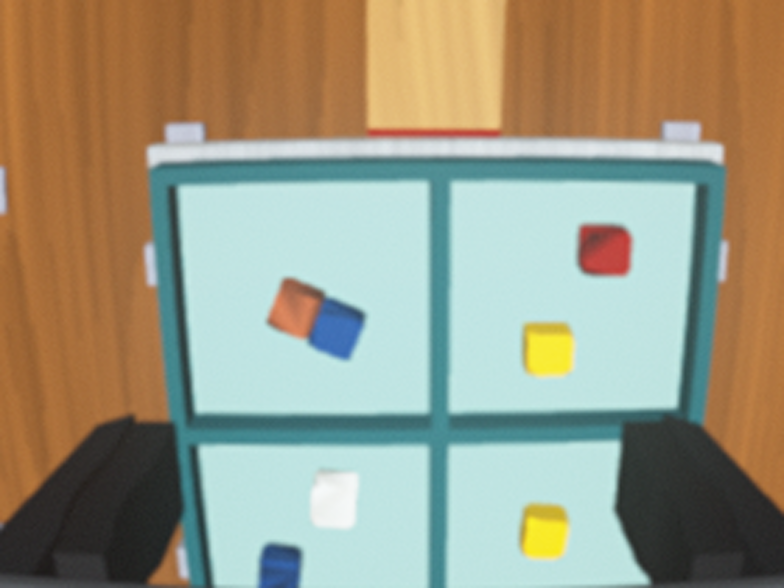

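View pics/aa2.png

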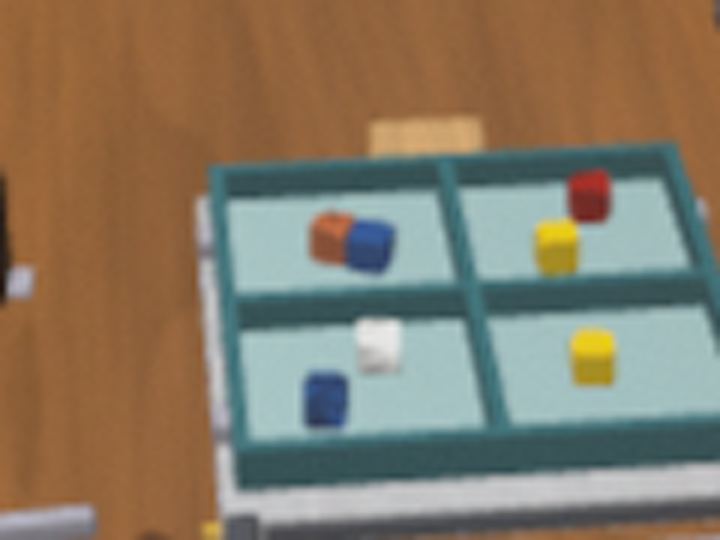

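```bash
python3 - <<'E'
from h import *
robot.movep([.45,.0,.30],down(np.pi/2)); robot.movep([.30,.05,.33],down(np.pi/2)); robot.wait(.5)
shot('top','bb1',(100,100,460,320),2.2)
E
```

```text
(no output)
```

View pics/bb1.png

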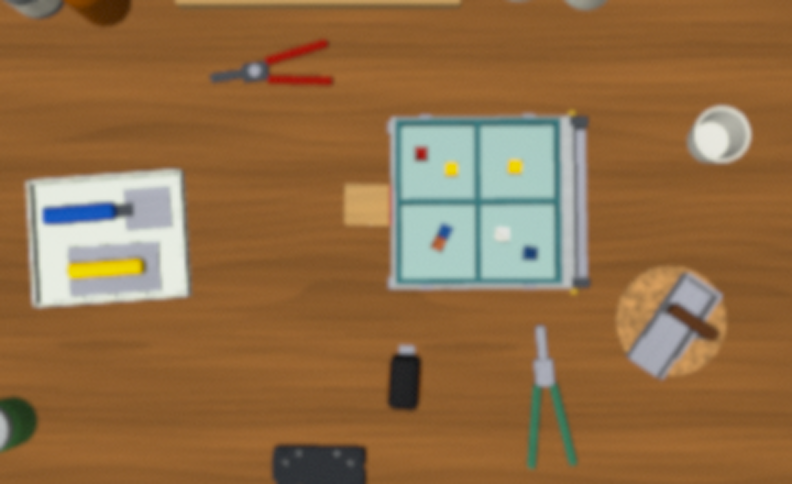

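```bash
python3 -c "
from h import *
print(robot.observe()['t']); print(robot.finish_job())"
```

```text
105.55
the job is handed in; nothing more can be done
None
```

The mould is ready and the job was handed in at about 105 s. The float and scraper lie in the tool tray, the wedge is under the plate, and the empty shaker stands upright on its pad.

- **Chips:** the first shake tipped all seven chips into one cell, some stacked on each other. I moved five of them with the gripper, so the even spread came mostly from placing, not shaking. The cells now hold 2, 2, 2 and 1, with none on a rib or on another chip. The orange and one blue chip touch side by side; one try to grip the orange chip alone slipped, so I gripped both together and drew them clear of the rib.
- **Level:** before I nudged the wedge about 2 mm, its red line sat 2 to 3 mm outside the plate's edge. In the last wrist view it lies within about 1 mm of the edge, so level by that mark. I had no direct reading of the hinge angle.
- **Scraper:** several grasps closed on nothing because the fingers had to go lower than I first judged. It was then gripped and moved normally.
- **Disturbance:** the wedge was knocked aside early in the run, so I located it again before gripping it.
- **Bystanders:** the last top view shows the pliers, snips, tape measure and cup where they started.

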